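# Clip the grabber probe to the earth post and set the check dial

## Task

Get the earth check ready: turn the dial on the white test box so that its pointer stands on the long mark of the scale, and clip the cordless grabber probe onto the box's post. Squeeze the probe's two upright plates together to push its hook out, bring the hook gently round the post, then let go so that the spring pulls the hook tight on the post and the probe stays there level. Only touch the box lightly with the probe, and leave the carton, bottle and vial where they are.

Things in the scene. Friction and masses are not known exactly. Their poses are not given: they have to be found in the camera images.
- testbox: Fixed test box: white housing (80 mm deep along x, 120 mm wide, 40 mm high, front face at x = +26 mm) and before it a grey ledge 8 mm high (x -36 to +26 mm) with a slot along y. Origin on the worktop below the slot's middle; x to the rear, z up. A fixed post stands in the slot, see slot_mid.
- slot_mid (a point): Above the slot's middle, 26 mm over the worktop, axes as the box's. Round steel post: collar 16 mm wide up to height 13 mm, bare neck 8 mm thick from 13 to 40, black head 16 mm wide to 50. Its place along the slot (y) differs each time, up to 20 mm to either side of this point, always at x = 0; it is not reported and must be felt or seen. It does not give way.
- dial_grip (a point): Middle of the dial's upright bar grip (38 mm long, 11 mm thick, 46 to 69 mm above the worktop; this point at 57), on the dial's vertical axis, 61 mm behind the slot's middle. Its x axis runs along the bar to the end with the white pointer line and turns with the dial. Below the bar a black skirt 44 mm wide, top at 46 mm.
- dial (a joint): Dial angle in rad: 0 = pointer on the long broad mark, straight to the rear (+x of the box); grows clockwise seen from above. Stays where it is left (friction 0.04 N m). Short marks every 15 degrees.
- probe_grip (a point): Loose grabber probe, about 0.2 kg: point midway between its two upright plates as they stand released, 55 mm above its underside; x to the hook end, y left. Plates 5 mm thick, 26 mm wide, 34 to 71 mm above the underside. Front plate (fixed): front face 30 mm ahead. Rear thumb plate (plunger): rear face 30 mm behind released, 18 mm pressed. Over both: 60 mm released, 48 pressed.
- probe: The same probe; origin on its underside, 5 mm ahead of and 55 mm below probe_grip, same axes. Grey case x -40 to +28 mm, 30 mm wide, 34 mm high, which stands on the worktop; black nose 22 mm wide, 18 to 32 mm above the underside, flat front face at x = 72 mm.
- hook (a point): Middle of the inner (rear) face of the hook bar, 25 mm above the probe's underside, 0.5 mm left of its centre line; axes as the probe's. Bar 14 mm long across y, 5 thick, 6 high, carried at its left end by a shank whose inner side is 2 mm left of this point; the right end (-y) is open: the post enters there. This face is 1.5 mm ahead of the nose face released, 13.5 mm pressed.
- plunger (a joint): Plunger travel in m: 0 released (hook drawn in) to 0.012 pressed home (hook out). Spring about 2 N at 0, 8 N at 0.012, damped (25 N per m/s). About 0.0065 when hook and nose close on the 8 mm post.
- carton: Loose small carton, 55 x 105 x 38 mm, bystander; origin at the centre of its underside.
- small_bottle: Loose small white bottle with screw cap, 34 mm wide, 70 mm high, bystander; origin at the centre of its underside.
- vial: Loose white dropper vial, 23 mm wide, 57 mm high, bystander; origin at the centre of its underside.
Not all that is in view belongs to the job. What is shaped like the probe but blue or turquoise is not meant.

How it is judged (in metres and radians):
At the end, for the whole second after the job is handed in: Dial pointer within 7 degrees of the long mark. Probe let go, level within 0.15 rad, hook sprung shut on the post: plunger at 4.5 to 8.5 mm, hook face -2 to 9 mm behind the slot line, within 30 mm of the slot's middle along it and -12 to +14 mm of slot_mid's height (value of joint dial between -0.12 and 0.12 rad and value of joint plunger between 0.0045 and 0.0085 m and x of hook in the frame of slot_mid between -0.002 and 0.009 m and y of hook in the frame of slot_mid between -0.03 and 0.03 m and z of hook in the frame of slot_mid between -0.012 and 0.014 m and angle between probe's own z axis and vertical below 0.15 rad); the robot touches nothing.
It fails at once if the probe is pressed on the test box or its post with more than 15 N (contact force between probe and testbox above 15 N).
It fails at once if a bystander (carton, bottle or vial) is moved by more than 30 mm (distance of any of carton, small_bottle, vial from where it was at the start of the episode above 0.03 m).
It also fails if it takes over 48 s, if anything falls off the work surface, if the arm or the gripper's body presses on something with over 40 N, if the wrist force passes 120 N, or if a joint passes its speed limit or range.

## Robot

A 6-joint arm with a two-finger parallel gripper is mounted at the origin on a cart in front of the work surface, level with it; the furniture and walls round the work are solid. World frame = base frame: x ahead of the robot, y to its left, z up, the work surface at z = 0. Lengths are in mm, angles in degrees, forces in N, time in s.
With the tool pointing down it reaches from about 300 to 850 mm from the base axis. Payload 4.2 kg.
Tool frame: the origin (TCP) lies at the very end of the fingers, on their centre line; the grasp point (between the pads) lies 19 mm behind it; z points along the fingers, y is the direction in which the jaws open and shut (so a half turn about z gives the same grasp; the last joint's range is limited). The gripper opens to 91 mm and grips with 3 to 60 N. Pads are 32 mm wide; open, the fingers measure 118 mm over their backs; the gripper's body (76 mm by 178 mm) begins 60 mm behind the grasp point.
Start: joints at [71.219, 18.312, 89.639, -0, 72.044, -1.146], TCP at [174.206, 547.992, 213.976] pointing down, gripper open.
Joint ranges: [-177.97, 177.97], [-48.28, 115.42], [12.27, 149.76], [-77.06, 257.06], [2.81, 150.46], [-146.56, 146.56]. Speed limits (degrees/s): [147.25, 147.25, 180, 180, 180, 180].

## Interface

Orientations are given as [roll, pitch, yaw] about the fixed x, y, z axes, in that order (R = Rz(yaw) Ry(pitch) Rx(roll)).
In Python, from workcell import telemetry, grab_frame, job gives the robot as it stands.
- The arm moves only by the tool drive_tool, never from a script. Its argument "moves" is a list of rows, each an object of numbers: "claw": the closure, from -1 (fully open) to 1 (shut); "dx", "dy", "dz": the shift along the tool's x, y, z in units of 20 mm (1.0 is 20 mm); "yaw": the turn about the tool's z in units of 0.15 rad (1.0 is 0.15 rad). In form: [{"claw": .., "dx": .., "dy": .., "dz": .., "yaw": ..}, ...]. A call has 1 to 5 rows; each row shifts and turns the pose as measured when the row begins, along the tool's axes as they then stand; what a row does not reach is not made up. A row lasts 1/8 s, in which the tool goes at most 62.5 mm and 10.7 degrees, less where a joint would pass 70% of its speed; a pose out of reach is approached as far as the arm can. A call with a number of a shift or a turn outside -1 to 1 is refused whole. A call with a gripper value outside its range is refused whole. The fingers move at their own pace and stop on an object; "grip_force" is the grip in N (left out, the last holds). Time passes only in rows, so rows that do not move let the fingers close. It gives the time, the measured TCP pose, the force and the opening at its end, in the units of the state.
- telemetry.state(): the state, without advancing time (a new reading comes with each control period).
- grab_frame(name): name is "scene" or "side" or "wrist"; returns a dict with "color" (400x640x3 uint8, blue, green, red), "vertical_fov" (degrees; the focal length in pixels is half the picture's height over the tangent of half this angle, whatever the lens; pixels are square), "cx", "cy" (the principal point, pixels), "pose" (4x4, takes a point from camera to world coordinates). Camera axes: x right, y down, z forward; pixel columns grow to the right and rows downward; lengths in mm; the calibration is good to about 2 mm. A picture is of the moment at which its call begins. There is no depth.
- job.job_done(): hands the job in, once; it reports no verdict.
The state is a dict: "time_s": time; "qpos": joint angles; "qvel": joint speeds; "effort": joint torques, N m; "ee_pos": TCP position; "ee_rot": TCP orientation; "force": force on the tool from outside, world axes, zero at the start; "torque": the same for the moment, N m; "gripper_width": finger opening in mm.
Only numpy, scipy, OpenCV 4.12 (cv2) and the standard library are available. Lean on these libraries where they do the work, as an engineer would, in place of code of your own. Each camera call takes 0.05 s, during which the arm holds its last target.

## Working session

There is one attempt and no reset: what is moved stays moved. The work goes in short steps, Python scripts to look and compute and a tool call to move; the robot and the scene stay as the last step left them, time stands still between calls to the robot, and variables do not carry over. Pictures are saved under pics/ and viewed, and the job is handed in when it is done.

Besides the shell and the picture viewer there is one more tool, called after "Request:" as name(argument=value, ...), one argument or row to a line, values as JSON. drive_tool: Moves the arm, as the interface text tells. Its arguments: {"type":"object","properties":{"moves":{"type":"array"},"grip_force":{"type":"number"}},"required":["moves"]}

```bash
mkdir -p pics; ls
python3 - <<'E'
from workcell import telemetry, grab_frame, job
import cv2,numpy as np
print(telemetry.state())
for n in ["scene","side","wrist"]:
    f=grab_frame(n); cv2.imwrite(f"pics/{n}0.png",f["color"]); print(n,f["vertical_fov"],f["cx"],f["cy"],np.round(f["pose"],3).tolist())
E
```

```text
pics
{'time_s': 0.0, 'qpos': array([ 7.12183480e+01,  1.83529841e+01,  8.97061884e+01, -1.88663802e-03,
        7.20426783e+01, -1.14514990e+00]), 'qvel': array([-0.00705137,  0.05777017, -0.1318714 , -0.01995376, -0.15718732,
       -0.07429632]), 'effort': array([ 7.14693779e-04, -4.12464774e+01, -2.31978697e+01,  7.29591586e-02,
        4.55323874e-02, -1.66008285e-04]), 'ee_pos': array([174.05399233, 547.50322206, 213.10828274]), 'ee_rot': array([-1.79898134e+02, -2.42180652e-04,  1.62364081e+02]), 'force': array([-0.00159607,  0.75326196, -0.11772448]), 'torque': array([-0.02633539, -0.03042133, -0.02274095]), 'gripper_width': 90.9699004017543}
scene 52.71793493028507 321.3057984003772 197.70549608223655 [[0.74, -0.346, 0.577, -121.378], [-0.672, -0.411, 0.616, -600.423], [0.024, -0.843, -0.537, 650.148], [0.0, 0.0, 0.0, 1.0]]
side 57.41791350737612 319.2781422433072 199.39356841318954 [[-0.998, 0.037, -0.048, 563.375], [0.06, 0.533, -0.844, 835.926], [-0.005, -0.845, -0.534, 554.264], [0.0, 0.0, 0.0, 1.0]]
wrist 70.54403671547323 316.5502541856186 199.04145833217046 [[0.303, 0.91, 0.283, 92.771], [0.953, -0.289, -0.09, 573.199], [-0.0, 0.297, -0.955, 384.278], [0.0, 0.0, 0.0, 1.0]]
```

View pics/scene0.png

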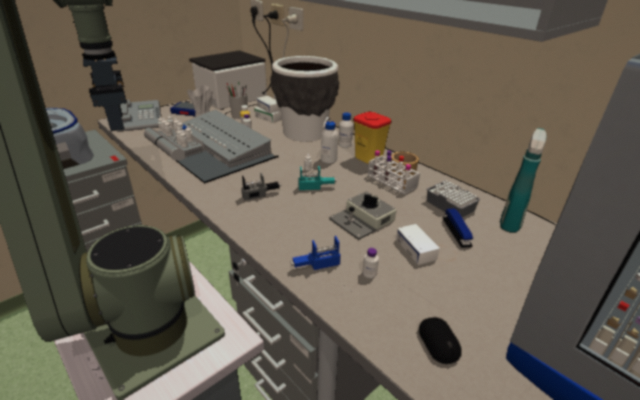

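View pics/side0.png

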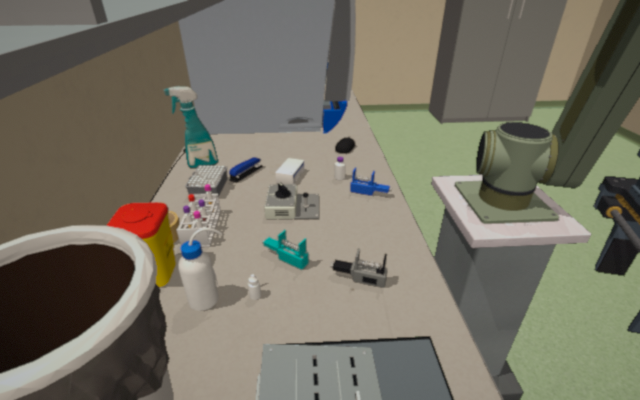

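View pics/wrist0.png

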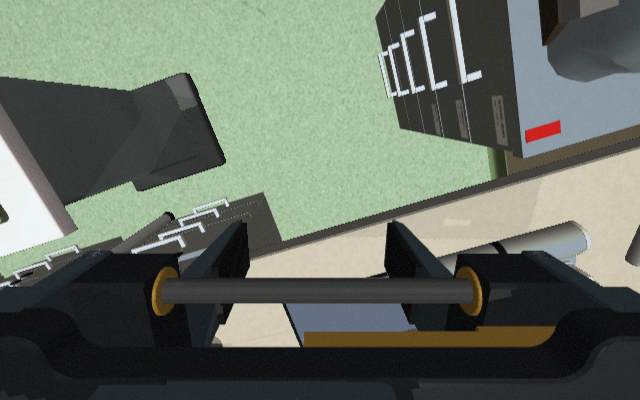

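The three probe-shaped objects in the scene view are at (260,187) grey with a black nose, (316,182) turquoise and (318,258) blue. The grey one fits the description (grey case, black nose). I'll confirm it in an enlarged crop.

Run:
```python
import cv2,numpy as np
s=cv2.imread("pics/scene0.png");d=cv2.imread("pics/side0.png")
def c(im,x,y,w,h,k): return cv2.resize(im[y:y+h,x:x+w],None,fx=k,fy=k,interpolation=cv2.INTER_CUBIC)
cv2.imwrite("pics/c1.png",np.vstack([c(s,230,160,100,45,7)[:, :700],c(s,325,180,100,45,7)]))
cv2.imwrite("pics/c2.png",np.hstack([c(d,325,240,70,55,5),c(d,255,170,70,55,5)]))
cv2.imwrite("pics/c2.png",np.vstack([c(d,325,240,80,50,6),c(d,255,170,80,50,6)]))
```

```text
(no output)
```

View pics/c1.png

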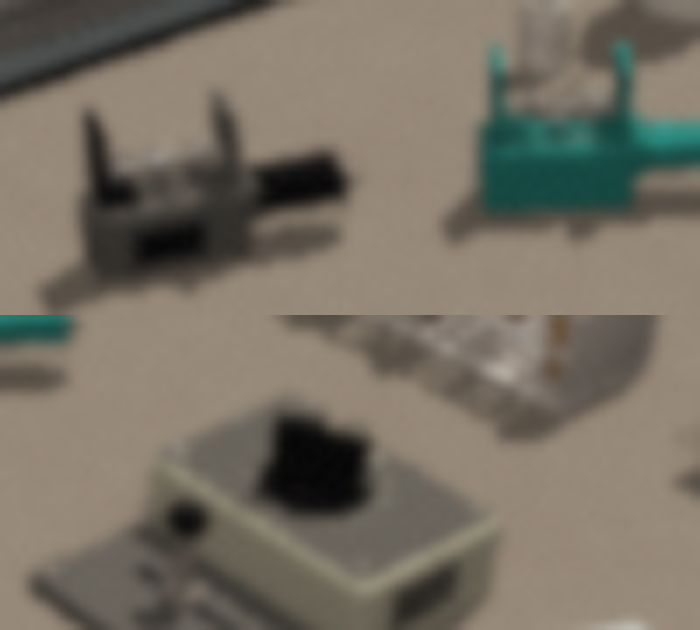

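View pics/c2.png

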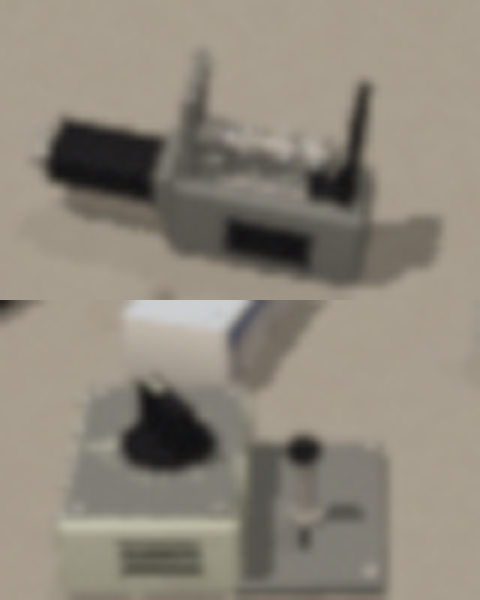

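```bash
cat > h.py <<'E'
import numpy as np,cv2
from workcell import telemetry, grab_frame, job
def K(f): 
    F=200/np.tan(np.radians(f["vertical_fov"])/2); return F,f["cx"],f["cy"]
def ray(f,u,v):
    F,cx,cy=K(f); P=np.array(f["pose"]); d=P[:3,:3]@np.array([(u-cx)/F,(v-cy)/F,1]); return P[:3,3],d/np.linalg.norm(d)
def onz(f,u,v,z):
    o,d=ray(f,u,v); return o+d*(z-o[2])/d[2]
def tri(a,b):
    (o1,d1),(o2,d2)=a,b
    A=np.stack([d1,-d2],1); t=np.linalg.lstsq(A,o2-o1,rcond=None)[0]
    p=o1+d1*t[0];q=o2+d2*t[1]; return (p+q)/2,np.linalg.norm(p-q)
def proj(f,p):
    F,cx,cy=K(f);P=np.array(f["pose"]);c=P[:3,:3].T@(np.array(p)-P[:3,3]);return c[0]/c[2]*F+cx,c[1]/c[2]*F+cy
def save(f,x,y,w,h,k,name):
    cv2.imwrite(name,cv2.resize(f["color"][y:y+h,x:x+w],None,fx=k,fy=k,interpolation=cv2.INTER_CUBIC))
E
python3 - <<'E'
from h import *
np.set_printoptions(precision=1,suppress=True)
s=grab_frame("scene");d=grab_frame("side")
for n,a,b,z in [("post",(351.7,209),(305.8,195),46),("front",(261.1,173.6),(358.8,249.2),71),("rear",(242.9,175.7),(385.8,254.2),71)]:
    print(n,tri(ray(s,*a),ray(d,*b)),onz(s,*a,z),onz(d,*b,z))
# box corners (side crop2): top of housing corners ; ledge corners
for n,(u,v),z in [("house top near-left y+ rear",(62,520),40),("house top y+ front",(243,518),40),("house top y- rear",(95,385),40),("ledge y+ front",(385,585),8),("ledge y- front",(385,445),8)]:
    print(n,onz(d,255+u/6,170+(v-300)/6,z))
for n,(u,v),z in [("top front y+",(155,460),40),("top front y-",(360,580),40),("top rear y-",(498,520),40),("top rear y+",(285,400),40),("ledge front y+",(32,580),8)]:
    print(n,onz(s,325+u/7,180+(v-315)/7,z))
E
```

```text
post (array([553.3,   1.4,  42.7]), np.float64(3.3110496296263032)) [551.9  -1.6  46. ] [552.1   8.6  46. ]
front (array([451.5, 270.8,  73.8]), np.float64(0.44703190407404925)) [454. 275.  71.] [451.  267.4  71. ]
rear (array([401.7, 291.1,  75.7]), np.float64(1.2445786649695882)) [406.5 298.3  71. ] [399.6 286.2  71. ]
house top near-left y+ rear [656.9  48.8  40. ]
house top y+ front [579.9  52.5  40. ]
house top y- rear [648.9 -66.4  40. ]
ledge y+ front [519.8  60.7   8. ]
ledge y- front [512.9 -55.1   8. ]
top front y+ [578.6  41.5  40. ]
top front y- [578.4 -66.7  40. ]
top rear y- [650.1 -74.9  40. ]
top rear y+ [652.4  38.9  40. ]
ledge front y+ [516.3  45.2   8. ]
```

```bash
cat > go.py <<'E'
import sys,numpy as np
from h import telemetry
def plan(x,y,z,yaw,gain=1.0):
    s=telemetry.state();p=np.array(s["ee_pos"]);a=s["ee_rot"][2]
    print("t",round(s["time_s"],2),"pos",np.round(p,1),"rot",np.round(s["ee_rot"],1),"F",np.round(s["force"],1),"w",round(s["gripper_width"],1))
    d=np.array([x,y,z])-p; dy=(yaw-a+180)%360-180
    # tool z down -> +tool yaw is world -yaw
    n=int(max(np.ceil(np.abs(d).max()/19),np.ceil(abs(dy)/8.4),1))
    for i in range(n):
        w=np.radians(a+dy*i/n); v=d/n
        tx=v[0]*np.cos(w)+v[1]*np.sin(w); ty=v[0]*np.sin(w)-v[1]*np.cos(w)
        m=max(abs(tx),abs(ty),20)/20
        print(i+1,n,"dx %.2f dy %.2f dz %.2f yaw %.2f"%(tx/20,ty/20,-v[2]/20,-dy/n/np.degrees(.15)), "OVER" if m>1 else "")
plan(*map(float,sys.argv[1:5]))
E
python3 go.py 450 215 200 75
python3 - <<'E'
from h import *
s=grab_frame("scene");d=grab_frame("side")
for n,a in [("spray",(512,228)),("vialblue",(370,276)),("carton",(418,262)),("bottle",(328,162)),("pot",(303,138)),("redbin",(370,160))]: print(n,onz(s,*a,0).round())
E
```

```text
t 0.25 pos [174.1 547.8 213.6] rot [-180.    -0.   162.4] F [-0.7 -0.3 -1.1] w 91.4
1 18 dx -1.01 dy -0.65 dz 0.04 yaw 0.56 OVER
2 18 dx -1.06 dy -0.56 dz 0.04 yaw 0.56 OVER
3 18 dx -1.11 dy -0.47 dz 0.04 yaw 0.56 OVER
4 18 dx -1.14 dy -0.37 dz 0.04 yaw 0.56 OVER
5 18 dx -1.17 dy -0.28 dz 0.04 yaw 0.56 OVER
6 18 dx -1.19 dy -0.18 dz 0.04 yaw 0.56 OVER
7 18 dx -1.20 dy -0.08 dz 0.04 yaw 0.56 OVER
8 18 dx -1.20 dy 0.03 dz 0.04 yaw 0.56 OVER
9 18 dx -1.19 dy 0.13 dz 0.04 yaw 0.56 OVER
10 18 dx -1.18 dy 0.23 dz 0.04 yaw 0.56 OVER
11 18 dx -1.16 dy 0.33 dz 0.04 yaw 0.56 OVER
12 18 dx -1.12 dy 0.42 dz 0.04 yaw 0.56 OVER
13 18 dx -1.08 dy 0.52 dz 0.04 yaw 0.56 OVER
14 18 dx -1.04 dy 0.61 dz 0.04 yaw 0.56 OVER
15 18 dx -0.98 dy 0.69 dz 0.04 yaw 0.56 
16 18 dx -0.92 dy 0.77 dz 0.04 yaw 0.56 
17 18 dx -0.85 dy 0.85 dz 0.04 yaw 0.56 
18 18 dx -0.77 dy 0.92 dz 0.04 yaw 0.56 
spray [ 872. -305.    0.]
vialblue [ 437. -176.    0.]
carton [ 561. -220.    0.]
bottle [751. 302.   0.]
pot [814. 512.   0.]
redbin [876. 218.   0.]
```

Request:
drive_tool(
  moves=[
    {"claw": -1,"dx": -0.95,"dy": -0.6,"dz": 0,"yaw": 0.6},
    {"claw": -1,"dx": -0.95,"dy": -0.5,"dz": 0,"yaw": 0.6},
    {"claw": -1,"dx": -1,"dy": -0.4,"dz": 0,"yaw": 0.6},
    {"claw": -1,"dx": -1,"dy": -0.3,"dz": 0,"yaw": 0.6},
    {"claw": -1,"dx": -1,"dy": -0.2,"dz": 0,"yaw": 0.6},
  ],
)

```text
time_s: 0.98
ee_pos: [243.5, 464.4, 213.4]
ee_rot: [-180.0, 0.0, 135.9]
force: [-0.4, 0.4, -0.3]
gripper_width: 91.2
```

```bash
python3 go.py 450 215 200 75|head -12
```

```text
t 0.97 pos [243.5 464.4 213.4] rot [-180.     0.   135.9] F [-0.4  0.4 -0.3] w 91.2
1 14 dx -1.15 dy -0.13 dz 0.05 yaw 0.51 OVER
2 14 dx -1.16 dy -0.04 dz 0.05 yaw 0.51 OVER
3 14 dx -1.16 dy 0.05 dz 0.05 yaw 0.51 OVER
4 14 dx -1.15 dy 0.14 dz 0.05 yaw 0.51 OVER
5 14 dx -1.13 dy 0.22 dz 0.05 yaw 0.51 OVER
6 14 dx -1.11 dy 0.31 dz 0.05 yaw 0.51 OVER
7 14 dx -1.09 dy 0.39 dz 0.05 yaw 0.51 OVER
8 14 dx -1.06 dy 0.47 dz 0.05 yaw 0.51 OVER
9 14 dx -1.02 dy 0.55 dz 0.05 yaw 0.51 OVER
10 14 dx -0.97 dy 0.63 dz 0.05 yaw 0.51 
11 14 dx -0.92 dy 0.70 dz 0.05 yaw 0.51
```

Request:
drive_tool(
  moves=[
    {"claw": -1,"dx": -1,"dy": -0.1,"dz": 0,"yaw": 0.6},
    {"claw": -1,"dx": -1,"dy": 0,"dz": 0,"yaw": 0.6},
    {"claw": -1,"dx": -1,"dy": 0.1,"dz": 0,"yaw": 0.6},
    {"claw": -1,"dx": -1,"dy": 0.2,"dz": 0,"yaw": 0.6},
    {"claw": -1,"dx": -1,"dy": 0.3,"dz": 0,"yaw": 0.6},
  ],
)

```text
time_s: 1.6
ee_pos: [311.8, 384.8, 213.6]
ee_rot: [180.0, -0.0, 109.2]
force: [0.7, -0.2, 0.0]
gripper_width: 91.2
```

Request:
drive_tool(
  moves=[
    {"claw": -1,"dx": -1,"dy": 0.4,"dz": 0.1,"yaw": 0.6},
    {"claw": -1,"dx": -1,"dy": 0.5,"dz": 0.1,"yaw": 0.6},
    {"claw": -1,"dx": -1,"dy": 0.6,"dz": 0.1,"yaw": 0.3},
    {"claw": -1,"dx": -0.9,"dy": 0.7,"dz": 0.1,"yaw": 0.2},
    {"claw": -1,"dx": -0.9,"dy": 0.8,"dz": 0.1,"yaw": 0},
  ],
)

```text
time_s: 2.22
ee_pos: [390.6, 297.5, 203.9]
ee_rot: [179.9, -0.1, 94.1]
force: [-0.4, 0.4, 0.1]
gripper_width: 91.6
```

```bash
python3 go.py 450 215 200 75|head -12
python3 - <<'E'
from h import *
f=grab_frame("wrist"); save(f,0,0,640,400,1.25,"pics/w1.png")
import pickle; pickle.dump(f,open("w1.pkl","wb"))
E
```

```text
t 2.23 pos [390.6 297.5 203.9] rot [ 1.799e+02 -1.000e-01  9.410e+01] F [-0.4  0.4  0.1] w 91.6
1 5 dx -0.87 dy 0.53 dz 0.04 yaw 0.45 
2 5 dx -0.83 dy 0.59 dz 0.04 yaw 0.45 
3 5 dx -0.79 dy 0.64 dz 0.04 yaw 0.45 
4 5 dx -0.74 dy 0.69 dz 0.04 yaw 0.45 
5 5 dx -0.69 dy 0.74 dz 0.04 yaw 0.45
```

View pics/w1.png

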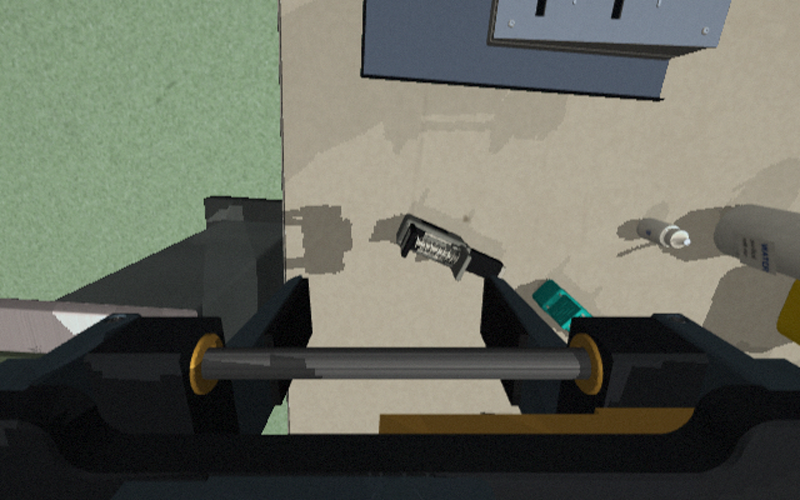

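The picture shows the probe at about (440,248) with its black nose at (487,265) to the right, the turquoise decoy at (560,305) and the vial at (665,235). I'll move on for a closer look.

Request:
drive_tool(
  moves=[
    {"claw": -1,"dx": -0.9,"dy": 0.55,"dz": 0.2,"yaw": 0.5},
    {"claw": -1,"dx": -0.85,"dy": 0.6,"dz": 0.2,"yaw": 0.5},
    {"claw": -1,"dx": -0.8,"dy": 0.6,"dz": 0.2,"yaw": 0.5},
    {"claw": -1,"dx": -0.8,"dy": 0.65,"dz": 0.2,"yaw": 0.5},
    {"claw": -1,"dx": 0,"dy": 0,"dz": 0,"yaw": 0},
  ],
)

```text
time_s: 2.9
ee_pos: [438.4, 225.3, 187.6]
ee_rot: [179.9, -0.1, 76.3]
force: [0.2, 0.2, 0.5]
gripper_width: 91.6
```

Run:
```python
from h import *
f=grab_frame("wrist"); save(f,220,80,260,180,3,"pics/w2.png")
print(telemetry.state()["ee_pos"],telemetry.state()["ee_rot"])
import pickle; pickle.dump(f,open("w2.pkl","wb"))
```

```text
[438.19480715 225.92000679 187.77231877] [ 1.79857862e+02 -8.83843682e-02  7.63344505e+01]
```

View pics/w2.png

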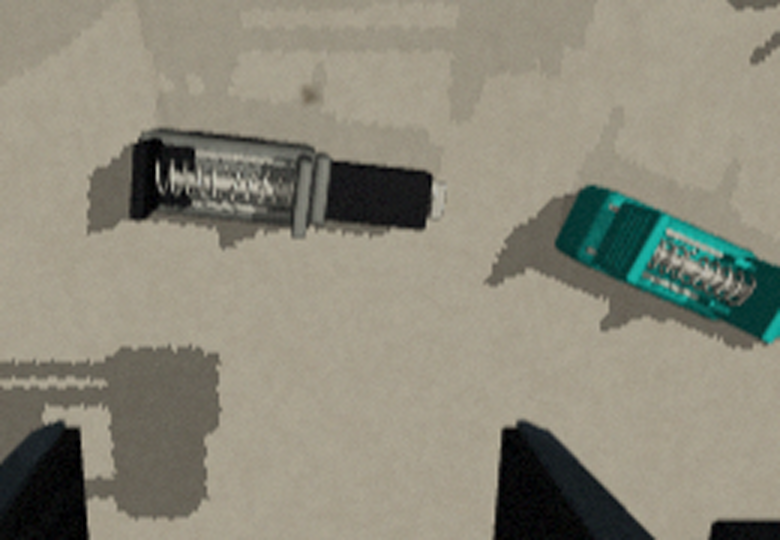

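Run:
```python
from h import *
import pickle
np.set_printoptions(precision=1,suppress=True)
f=pickle.load(open("w2.pkl","rb"))
g=lambda u,v,z: onz(f,220+u/3,80+v/3,z)
for n,u,v,z in [("noseL",433,170,32),("noseR",430,228,32),("caseRL nose",332,163,32),("nose baseR",328,222,32),("rearplate topL",133,143,71),("rearplate topR",133,217,71),("rp front topL",160,140,71),("rp front R",157,215,71),("fpA",298,157,71),("fpAR",294,237,71),("fpB",312,157,71),("fpBR",306,237,71)]: print(n,g(u,v,z))
print(np.array(f["pose"])[:3,3])
```

```text
noseL [504.1 268.   32. ]
noseR [498.8 246.7  32. ]
caseRL nose [467.6 279.5  32. ]
nose baseR [461.2 258.3  32. ]
rearplate topL [404.2 304.7  71. ]
rearplate topR [397.2 281.4  71. ]
rp front topL [413.1 303.5  71. ]
rp front R [405.2 280.2  71. ]
fpA [455.9 287.4  71. ]
fpAR [448.4 261.9  71. ]
fpB [460.4 286.3  71. ]
fpBR [452.3 261.   71. ]
[457.5 307.3 358.7]
```

```bash
python3 go.py 610 -50 200 110
```

```text
t 2.95 pos [438.2 225.9 187.8] rot [ 1.799e+02 -1.000e-01  7.630e+01] F [-0.7  0.8 -0.4] w 91.4
1 15 dx -0.76 dy 0.77 dz -0.04 yaw -0.26 
2 15 dx -0.79 dy 0.74 dz -0.04 yaw -0.26 
3 15 dx -0.82 dy 0.71 dz -0.04 yaw -0.26 
4 15 dx -0.84 dy 0.68 dz -0.04 yaw -0.26 
5 15 dx -0.87 dy 0.65 dz -0.04 yaw -0.26 
6 15 dx -0.89 dy 0.61 dz -0.04 yaw -0.26 
7 15 dx -0.92 dy 0.58 dz -0.04 yaw -0.26 
8 15 dx -0.94 dy 0.54 dz -0.04 yaw -0.26 
9 15 dx -0.96 dy 0.50 dz -0.04 yaw -0.26 
10 15 dx -0.98 dy 0.46 dz -0.04 yaw -0.26 
11 15 dx -1.00 dy 0.43 dz -0.04 yaw -0.26 
12 15 dx -1.01 dy 0.39 dz -0.04 yaw -0.26 OVER
13 15 dx -1.03 dy 0.35 dz -0.04 yaw -0.26 OVER
14 15 dx -1.04 dy 0.31 dz -0.04 yaw -0.26 OVER
15 15 dx -1.05 dy 0.26 dz -0.04 yaw -0.26 OVER
```

Request:
drive_tool(
  moves=[
    {"claw": -1,"dx": -0.8,"dy": 0.8,"dz": 0,"yaw": -0.3},
    {"claw": -1,"dx": -0.85,"dy": 0.75,"dz": 0,"yaw": -0.3},
    {"claw": -1,"dx": -0.85,"dy": 0.75,"dz": 0,"yaw": -0.3},
    {"claw": -1,"dx": -0.9,"dy": 0.7,"dz": 0,"yaw": -0.3},
    {"claw": -1,"dx": -0.9,"dy": 0.65,"dz": 0,"yaw": -0.3},
  ],
)

```text
time_s: 3.58
ee_pos: [498.0, 134.0, 189.2]
ee_rot: [179.8, -0.3, 90.4]
force: [0.8, -0.3, -0.6]
gripper_width: 91.5
```

Request:
drive_tool(
  moves=[
    {"claw": -1,"dx": -0.9,"dy": 0.6,"dz": 0,"yaw": -0.3},
    {"claw": -1,"dx": -0.95,"dy": 0.6,"dz": 0,"yaw": -0.3},
    {"claw": -1,"dx": -0.95,"dy": 0.5,"dz": 0,"yaw": -0.3},
    {"claw": -1,"dx": -1,"dy": 0.5,"dz": 0,"yaw": -0.3},
    {"claw": -1,"dx": -1,"dy": 0.4,"dz": 0,"yaw": -0.3},
  ],
)

```text
time_s: 4.2
ee_pos: [561.1, 46.8, 190.3]
ee_rot: [179.6, -0.4, 104.3]
force: [-0.1, 0.3, -0.1]
gripper_width: 91.6
```

```bash
python3 go.py 610 -50 200 110
```

```text
t 4.2 pos [561.1  46.8 190.3] rot [179.6  -0.4 104.3] F [-0.1  0.3 -0.1] w 91.6
1 6 dx -0.88 dy 0.20 dz -0.08 yaw -0.11 
2 6 dx -0.89 dy 0.18 dz -0.08 yaw -0.11 
3 6 dx -0.89 dy 0.17 dz -0.08 yaw -0.11 
4 6 dx -0.89 dy 0.15 dz -0.08 yaw -0.11 
5 6 dx -0.89 dy 0.14 dz -0.08 yaw -0.11 
6 6 dx -0.90 dy 0.12 dz -0.08 yaw -0.11
```

Request:
drive_tool(
  moves=[
    {"claw": -1,"dx": -1,"dy": 0.2,"dz": -0.1,"yaw": -0.2},
    {"claw": -1,"dx": -1,"dy": 0.2,"dz": -0.1,"yaw": -0.2},
    {"claw": -1,"dx": -1,"dy": 0.2,"dz": -0.1,"yaw": -0.2},
    {"claw": -1,"dx": -1,"dy": 0.1,"dz": -0.1,"yaw": 0},
    {"claw": -1,"dx": 0,"dy": 0,"dz": 0,"yaw": 0},
  ],
)

```text
time_s: 4.82
ee_pos: [600.0, -23.3, 198.9]
ee_rot: [179.4, -0.5, 110.0]
force: [-0.1, 0.8, 0.5]
gripper_width: 91.4
```

Run:
```python
from h import *
f=grab_frame("wrist"); save(f,120,0,400,280,2,"pics/w3.png")
print(telemetry.state()["ee_pos"],telemetry.state()["ee_rot"])
import pickle; pickle.dump(f,open("w3.pkl","wb"))
```

```text
[599.58901944 -22.68373375 198.76132176] [179.45092384  -0.48812307 110.02634203]
```

View pics/w3.png

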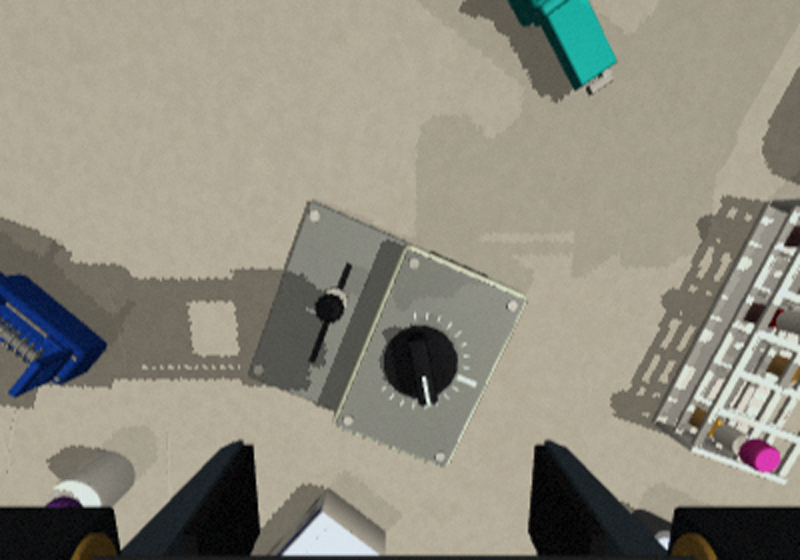

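Run:
```python
from h import *
import pickle
np.set_printoptions(precision=1,suppress=True)
f=pickle.load(open("w3.pkl","rb"))
g=lambda u,v,z: onz(f,120+u/2,v/2,z)
A=g(405,246,40);B=g(525,300,40);C=g(447,465,40);D=g(335,418,40)
print("corners",A,B,C,D)
for p,q in [(A,B),(D,C)]: v=q-p; print("x dir",np.degrees(np.arctan2(v[1],v[0])),np.linalg.norm(v))
for p,q in [(D,A),(C,B)]: v=q-p; print("y dir",np.degrees(np.arctan2(v[1],v[0]))-90,np.linalg.norm(v))
print("centre",(A+B+C+D)/4)
print("skirt",g(421,362,46),"head",g(329,306,50))
p=g(425,378,69);q=g(430,404,69);v=q-p;print("pointer",p,q,np.degrees(np.arctan2(v[1],v[0])))
p=g(458,377,40);q=g(476,385,40);v=q-p;print("mark",p,q,np.degrees(np.arctan2(v[1],v[0])))
p=g(348,264,8);q=g(313,362,8);print("slot",p,q)
l=[g(310,202,8),g(250,376,8)];print("ledge front",l)
save(f,300,130,90,90,8,"pics/w3c.png")
```

```text
corners [582.1  48.2  40. ] [658.3  43.6  40. ] [653.8 -68.4  40. ] [577.2 -62.6  40. ]
x dir -3.465994396454937 76.28961109503742
x dir -4.372892932958356 76.8176947584339
y dir -2.569112320497183 110.90614787174432
y dir -2.313949723873293 112.13107405604794
centre [617.8  -9.8  40. ]
skirt [613.7 -10.3  46. ] head [552.8   3.1  50. ]
pointer [615.8 -13.4  69. ] [623.8 -26.5  69. ] -58.572827312910604
mark [638.8 -12.6  40. ] [651.  -13.5  40. ] -4.44261196068525
slot [553.7  25.3   8. ] [552.2 -41.9   8. ]
ledge front [array([520.4,  52.1,   8. ]), array([516., -65.,   8.])]
```

View pics/w3c.png

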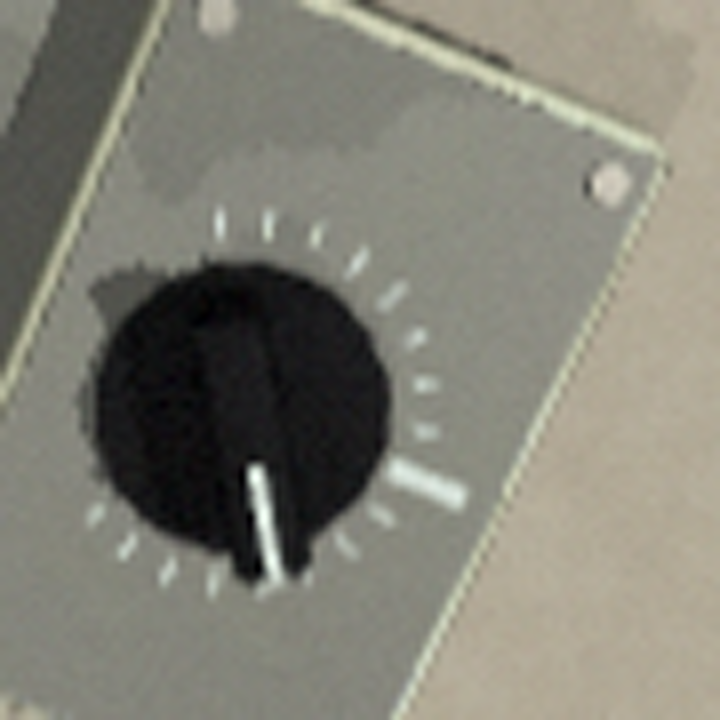

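```bash
python3 go.py 613.3 -10 60 121.5
```

```text
t 4.88 pos [599.6 -22.7 198.8] rot [179.5  -0.5 110. ] F [-0.9 -0.5  0.4] w 91.5
1 8 dx 0.05 dy 0.11 dz 0.87 yaw -0.17 
2 8 dx 0.04 dy 0.11 dz 0.87 yaw -0.17 
3 8 dx 0.04 dy 0.11 dz 0.87 yaw -0.17 
4 8 dx 0.04 dy 0.11 dz 0.87 yaw -0.17 
5 8 dx 0.03 dy 0.11 dz 0.87 yaw -0.17 
6 8 dx 0.03 dy 0.11 dz 0.87 yaw -0.17 
7 8 dx 0.03 dy 0.11 dz 0.87 yaw -0.17 
8 8 dx 0.03 dy 0.11 dz 0.87 yaw -0.17
```

Request:
drive_tool(
  moves=[
    {"claw": -0.6,"dx": 0.1,"dy": 0.2,"dz": 0.8,"yaw": -0.3},
    {"claw": -0.5,"dx": 0.1,"dy": 0.2,"dz": 0.9,"yaw": -0.3},
    {"claw": -0.5,"dx": 0,"dy": 0.2,"dz": 0.9,"yaw": -0.3},
    {"claw": -0.5,"dx": 0,"dy": 0.2,"dz": 0.9,"yaw": -0.3},
    {"claw": -0.5,"dx": 0,"dy": 0,"dz": 0.9,"yaw": 0},
  ],
)

```text
time_s: 5.5
ee_pos: [612.5, -6.0, 110.5]
ee_rot: [179.2, -0.5, 120.8]
force: [-1.1, -0.2, 0.6]
gripper_width: 68.7
```

```bash
python3 go.py 613.3 -10 51 121.5
```

```text
t 5.5 pos [612.5  -6.  110.5] rot [179.2  -0.5 120.8] F [-1.1 -0.2  0.6] w 68.7
1 4 dx -0.05 dy -0.02 dz 0.74 yaw -0.02 
2 4 dx -0.05 dy -0.02 dz 0.74 yaw -0.02 
3 4 dx -0.05 dy -0.02 dz 0.74 yaw -0.02 
4 4 dx -0.05 dy -0.02 dz 0.74 yaw -0.02
```

Request:
drive_tool(
  moves=[
    {"claw": -0.5,"dx": -0.1,"dy": 0,"dz": 0.9,"yaw": 0},
    {"claw": -0.5,"dx": -0.1,"dy": 0,"dz": 0.9,"yaw": 0},
    {"claw": -0.5,"dx": 0,"dy": 0,"dz": 0.8,"yaw": 0},
    {"claw": -0.5,"dx": 0,"dy": 0,"dz": 0.3,"yaw": 0},
    {"claw": -0.5,"dx": 0,"dy": 0,"dz": 0,"yaw": 0},
  ],
)

```text
time_s: 6.12
ee_pos: [612.5, -4.3, 49.5]
ee_rot: [179.3, -0.7, 121.0]
force: [0.8, -0.3, 0.7]
gripper_width: 68.4
```

```bash
python3 go.py 613.3 -10 51 121.5;python3 - <<'E'
from h import *
f=grab_frame("scene"); save(f,310,160,110,80,7,"pics/s4.png")
E
```

```text
t 6.12 pos [612.5  -4.3  49.5] rot [179.3  -0.7 121. ] F [ 0.8 -0.3  0.7] w 68.4
1 1 dx -0.26 dy -0.11 dz -0.07 yaw -0.06
```

View pics/s4.png

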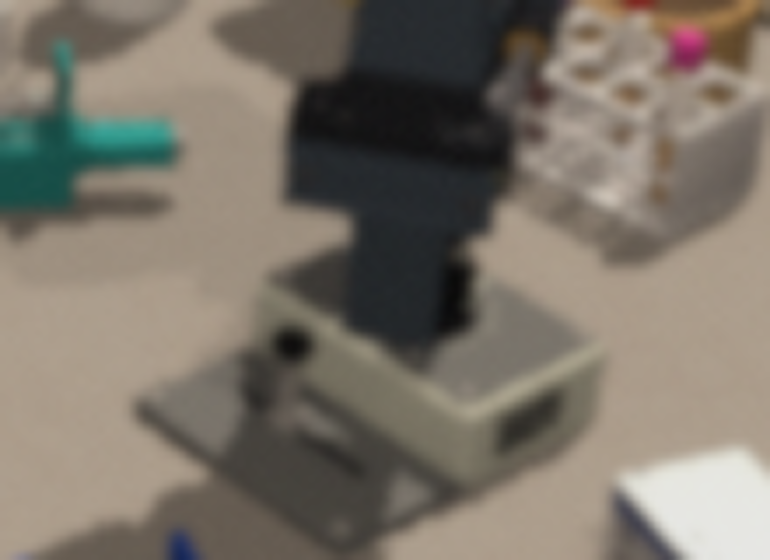

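Request:
drive_tool(
  moves=[
    {"claw": -0.5,"dx": -0.3,"dy": -0.1,"dz": 0,"yaw": -0.1},
    {"claw": 1,"dx": 0,"dy": 0,"dz": 0,"yaw": 0},
    {"claw": 1,"dx": 0,"dy": 0,"dz": 0,"yaw": 0},
    {"claw": 1,"dx": 0,"dy": 0,"dz": 0,"yaw": 0},
    {"claw": 1,"dx": 0,"dy": 0,"dz": 0,"yaw": 0},
  ],
  grip_force=20,
)

```text
time_s: 6.8
ee_pos: [615.5, -11.2, 51.8]
ee_rot: [179.1, -0.5, 121.9]
force: [-0.7, 0.5, -0.4]
gripper_width: 31.3
```

Request:
drive_tool(
  moves=[
    {"claw": 1,"dx": 0,"dy": 0,"dz": 0,"yaw": 0},
    {"claw": 1,"dx": 0,"dy": 0,"dz": 0,"yaw": 0},
    {"claw": 1,"dx": 0,"dy": 0,"dz": 0,"yaw": 0},
  ],
)

```text
time_s: 7.18
ee_pos: [614.5, -11.8, 51.7]
ee_rot: [179.3, -0.5, 121.9]
force: [0.8, -0.5, -0.1]
gripper_width: 10.9
```

Request:
drive_tool(
  moves=[
    {"claw": 1,"dx": 0,"dy": 0,"dz": 0,"yaw": -0.9},
    {"claw": 1,"dx": 0,"dy": 0,"dz": 0,"yaw": -0.9},
    {"claw": 1,"dx": 0,"dy": 0,"dz": 0,"yaw": -0.9},
    {"claw": 1,"dx": 0,"dy": 0,"dz": 0,"yaw": -0.9},
    {"claw": 1,"dx": 0,"dy": 0,"dz": 0,"yaw": -0.9},
  ],
)

```text
time_s: 7.8
ee_pos: [614.9, -11.2, 51.7]
ee_rot: [179.0, 0.1, 161.8]
force: [0.2, -0.2, 0.6]
gripper_width: 11.1
```

Request:
drive_tool(
  moves=[
    {"claw": 1,"dx": 0,"dy": 0,"dz": 0,"yaw": -0.8},
    {"claw": 1,"dx": 0,"dy": 0,"dz": 0,"yaw": -0.8},
    {"claw": 1,"dx": 0,"dy": 0,"dz": 0,"yaw": -0.1},
  ],
)

```text
time_s: 8.18
ee_pos: [615.0, -10.9, 51.7]
ee_rot: [179.1, 0.3, 176.9]
force: [-0.6, -0.9, 1.2]
gripper_width: 11.0
```

Next I'll open the jaws, rise, and check the dial.

Request:
drive_tool(
  moves=[
    {"claw": -0.6,"dx": 0,"dy": 0,"dz": 0,"yaw": 0},
    {"claw": -0.6,"dx": 0,"dy": 0,"dz": 0,"yaw": 0},
    {"claw": -0.7,"dx": 0,"dy": 0,"dz": -0.5,"yaw": 0},
    {"claw": -1,"dx": 0,"dy": 0,"dz": -1,"yaw": 0},
    {"claw": -1,"dx": -0.5,"dy": 0,"dz": -1,"yaw": 0.2},
  ],
)

```text
time_s: 8.8
ee_pos: [623.8, -11.9, 102.6]
ee_rot: [179.0, 0.1, 174.8]
force: [0.2, 0.1, 0.9]
gripper_width: 58.0
```

Request:
drive_tool(
  moves=[
    {"claw": -1,"dx": -0.5,"dy": 0,"dz": -1,"yaw": 0.4},
    {"claw": -1,"dx": -0.5,"dy": 0,"dz": -1,"yaw": 0.5},
    {"claw": -1,"dx": 0,"dy": 0,"dz": -1,"yaw": 0.5},
    {"claw": -1,"dx": 0,"dy": 0,"dz": -1,"yaw": 0.5},
    {"claw": -1,"dx": 0,"dy": 0,"dz": 0,"yaw": 0},
  ],
)

```text
time_s: 9.43
ee_pos: [646.0, -15.8, 190.9]
ee_rot: [178.8, 0.3, 157.9]
force: [0.9, 0.1, -0.6]
gripper_width: 91.3
```

Run:
```python
from h import *
f=grab_frame("wrist"); save(f,120,0,400,280,2,"pics/w5.png")
print(telemetry.state()["ee_pos"],telemetry.state()["ee_rot"])
import pickle; pickle.dump(f,open("w5.pkl","wb"))
```

```text
[645.26581504 -15.76839319 189.63822683] [178.84760516   0.19150222 157.91722607]
```

View pics/w5.png

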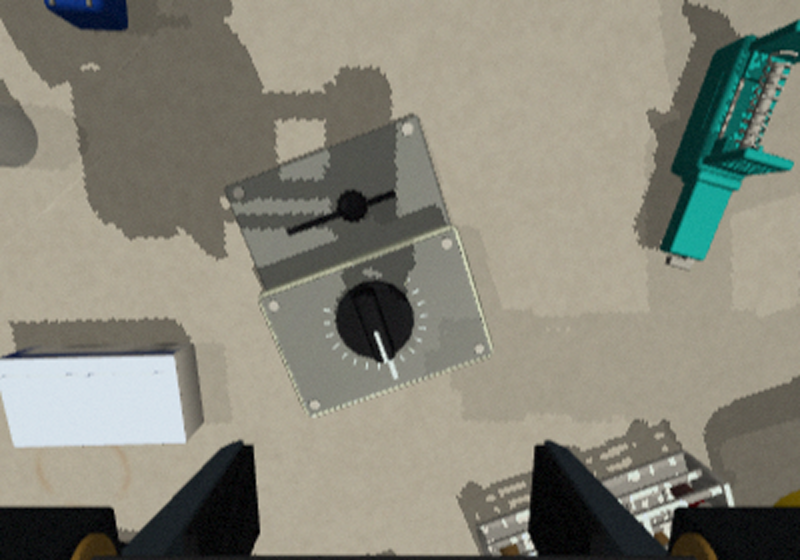

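Run:
```python
from h import *
import pickle
np.set_printoptions(precision=1,suppress=True)
f=pickle.load(open("w5.pkl","rb"))
g=lambda u,v,z: onz(f,120+u/2,v/2,z)
A=g(455,227,40);B=g(493,352,40);C=g(312,416,40);D=g(261,298,40)
print("corners",A,B,C,D)
for p,q in [(A,B),(D,C)]: v=q-p; print("x dir",np.degrees(np.arctan2(v[1],v[0])),np.linalg.norm(v))
for p,q in [(D,A),(C,B)]: v=q-p; print("y dir",np.degrees(np.arctan2(v[1],v[0]))-90,np.linalg.norm(v))
print("centre",(A+B+C+D)/4)
print("skirt",g(375,320,46),"head",g(352,206,50))
p=g(376,333,69);q=g(388,361,69);v=q-p;print("pointer",p,q,np.degrees(np.arctan2(v[1],v[0])))
p=g(289,232,8);q=g(395,194,8);v=q-p;print("slot",p,q,np.degrees(np.arctan2(v[1],v[0]))-90,(p+q)/2)
save(f,275,130,70,65,10,"pics/w5c.png")
```

```text
corners [583.9  49.1  40. ] [657.9  45.6  40. ] [653.5 -68.2  40. ] [578.6 -65.3  40. ]
x dir -2.738956831379834 74.04205868252238
x dir -2.182944911886132 74.93703821554696
y dir -2.6496130601920242 114.5597695671334
y dir -2.2003601161662942 113.83746440568913
centre [618.5  -9.7  40. ]
skirt [613.5 -10.4  46. ] head [553.2   1.8  50. ]
pointer [616.4 -10.9  69. ] [632.7 -10.8  69. ] 0.35564976315739366
slot [551.1 -40.4   8. ] [555.   26.4   8. ] -3.411976799289775 [553.  -7.   8.]
```

View pics/w5c.png

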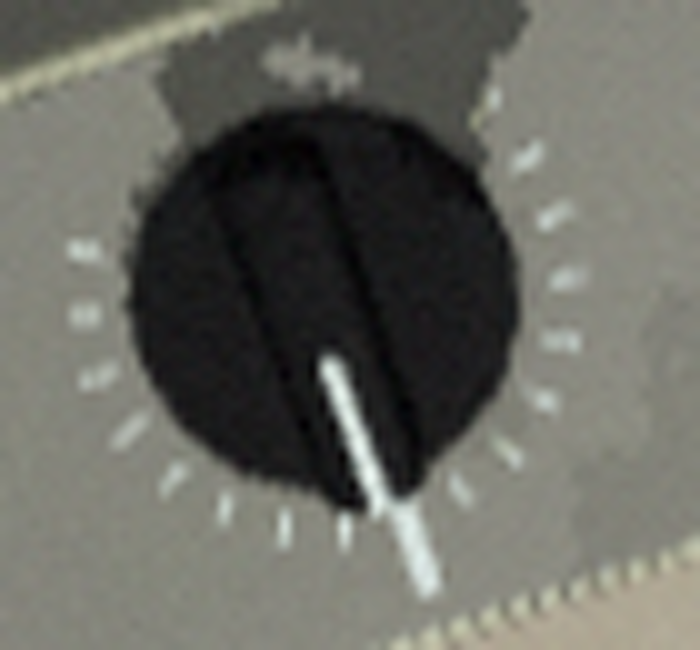

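Run:
```python
from h import *
import pickle
np.set_printoptions(precision=1,suppress=True)
f=pickle.load(open("w5.pkl","rb"))
g=lambda u,v,z: onz(f,275+u/10-.45,130+v/10-.45,z)
def an(a,b,z):
    p=g(*a,z);q=g(*b,z);v=q-p;print(p,q,np.degrees(np.arctan2(v[1],v[0])))
an((328,360),(383,508),69)
an((398,510),(430,592),40)
an((220,195),(318,478),69);an((325,175),(420,460),69)
```

```text
[615.2 -11.1  69. ] [632.1 -11.9  69. ] -2.4571930628626255
[639.7 -12.8  40. ] [650.3 -13.   40. ] -1.4670436231463095
[595.2 -14.8  69. ] [626.5 -17.   69. ] -4.022672828743212
[597.4  -4.   69. ] [628.8  -6.3  69. ] -4.065826478676832
```

```bash
python3 go.py 431 280.5 150 73
```

```text
t 9.47 pos [645.3 -15.8 189.6] rot [178.8   0.2 157.9] F [-0.1 -0.8 -0.6] w 91.7
1 16 dx 0.97 dy 0.61 dz 0.12 yaw 0.62 
2 16 dx 1.02 dy 0.51 dz 0.12 yaw 0.62 OVER
3 16 dx 1.06 dy 0.42 dz 0.12 yaw 0.62 OVER
4 16 dx 1.10 dy 0.32 dz 0.12 yaw 0.62 OVER
5 16 dx 1.12 dy 0.21 dz 0.12 yaw 0.62 OVER
6 16 dx 1.14 dy 0.11 dz 0.12 yaw 0.62 OVER
7 16 dx 1.14 dy 0.00 dz 0.12 yaw 0.62 OVER
8 16 dx 1.14 dy -0.10 dz 0.12 yaw 0.62 OVER
9 16 dx 1.12 dy -0.21 dz 0.12 yaw 0.62 OVER
10 16 dx 1.10 dy -0.31 dz 0.12 yaw 0.62 OVER
11 16 dx 1.07 dy -0.41 dz 0.12 yaw 0.62 OVER
12 16 dx 1.02 dy -0.51 dz 0.12 yaw 0.62 OVER
13 16 dx 0.97 dy -0.60 dz 0.12 yaw 0.62 
14 16 dx 0.91 dy -0.69 dz 0.12 yaw 0.62 
15 16 dx 0.85 dy -0.77 dz 0.12 yaw 0.62 
16 16 dx 0.77 dy -0.84 dz 0.12 yaw 0.62
```

Request:
drive_tool(
  moves=[
    {"claw": -1,"dx": 0.95,"dy": 0.6,"dz": 0,"yaw": 0.6},
    {"claw": -1,"dx": 1,"dy": 0.5,"dz": 0,"yaw": 0.6},
    {"claw": -1,"dx": 1,"dy": 0.4,"dz": 0,"yaw": 0.6},
    {"claw": -1,"dx": 1,"dy": 0.3,"dz": 0,"yaw": 0.6},
    {"claw": -1,"dx": 1,"dy": 0.2,"dz": 0,"yaw": 0.6},
  ],
)

```text
time_s: 10.1
ee_pos: [577.9, 72.9, 184.7]
ee_rot: [179.3, -0.7, 131.5]
force: [-0.2, -0.7, 1.1]
gripper_width: 91.2
```

Request:
drive_tool(
  moves=[
    {"claw": -1,"dx": 1,"dy": 0.1,"dz": 0,"yaw": 0.6},
    {"claw": -1,"dx": 1,"dy": 0,"dz": 0,"yaw": 0.6},
    {"claw": -1,"dx": 1,"dy": -0.1,"dz": 0,"yaw": 0.6},
    {"claw": -1,"dx": 1,"dy": -0.2,"dz": 0.1,"yaw": 0.6},
    {"claw": -1,"dx": 1,"dy": -0.3,"dz": 0.2,"yaw": 0.6},
  ],
)

```text
time_s: 10.72
ee_pos: [511.5, 156.6, 174.6]
ee_rot: [-179.7, -1.0, 105.1]
force: [-0.5, -1.1, 0.1]
gripper_width: 91.1
```

```bash
python3 go.py 431 280.5 150 73
```

```text
t 10.72 pos [511.5 156.6 174.6] rot [-179.7   -1.   105.1] F [-0.5 -1.1  0.1] w 91.1
1 7 dx 1.00 dy -0.32 dz 0.18 yaw 0.53 OVER
2 7 dx 0.97 dy -0.40 dz 0.18 yaw 0.53 
3 7 dx 0.94 dy -0.48 dz 0.18 yaw 0.53 
4 7 dx 0.90 dy -0.55 dz 0.18 yaw 0.53 
5 7 dx 0.85 dy -0.62 dz 0.18 yaw 0.53 
6 7 dx 0.80 dy -0.69 dz 0.18 yaw 0.53 
7 7 dx 0.74 dy -0.75 dz 0.18 yaw 0.53
```

Request:
drive_tool(
  moves=[
    {"claw": -1,"dx": 1,"dy": -0.35,"dz": 0.2,"yaw": 0.55},
    {"claw": -1,"dx": 0.95,"dy": -0.45,"dz": 0.3,"yaw": 0.55},
    {"claw": -1,"dx": 0.95,"dy": -0.5,"dz": 0.3,"yaw": 0.55},
    {"claw": -1,"dx": 0.9,"dy": -0.6,"dz": 0.4,"yaw": 0.55},
    {"claw": -1,"dx": 0.85,"dy": -0.65,"dz": 0.4,"yaw": 0.55},
  ],
)

```text
time_s: 11.35
ee_pos: [445.3, 246.7, 138.9]
ee_rot: [-178.9, -0.5, 80.9]
force: [0.4, -0.2, 0.8]
gripper_width: 91.5
```

```bash
python3 go.py 431 280.5 110 73
python3 - <<'E'
from h import *
f=grab_frame("wrist"); save(f,100,60,400,300,2,"pics/w6.png")
import pickle; pickle.dump(f,open("w6.pkl","wb"))
E
```

```text
t 11.35 pos [445.3 246.7 138.9] rot [-178.9   -0.5   80.9] F [ 0.4 -0.2  0.8] w 91.5
1 2 dx 0.78 dy -0.49 dz 0.72 yaw 0.46 
2 2 dx 0.74 dy -0.54 dz 0.72 yaw 0.46
```

View pics/w6.png

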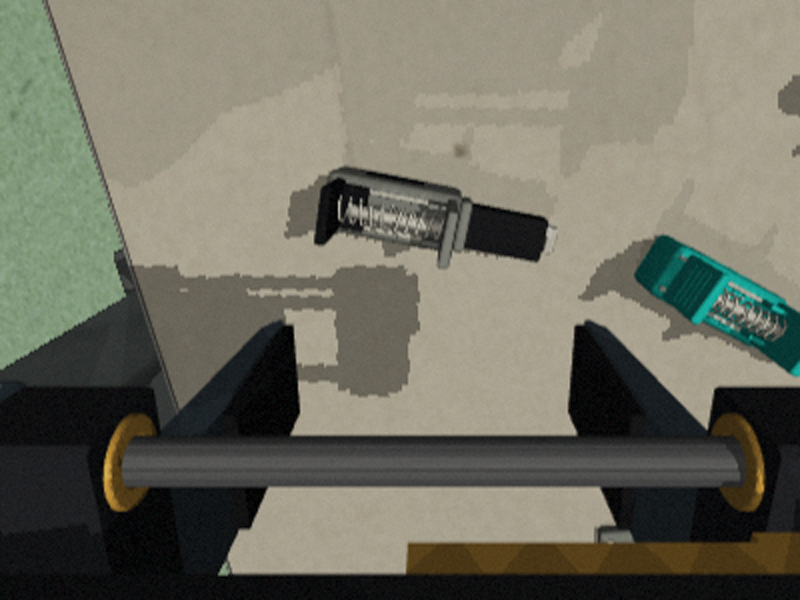

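Run:
```python
from h import *
import pickle
np.set_printoptions(precision=1,suppress=True)
f=pickle.load(open("w6.pkl","rb"))
g=lambda u,v,z: onz(f,100+u/2,60+v/2,z)
for n,u,v,z in [("noseL",549,217,32),("noseR",541,262,32),("baseL",472,205,32),("baseR",465,249,32),("rp topL",320,180,71),("rp topR",316,244,71),("fpR rear",439,268,71),("fpR front",449,266,71),("fp L rear",445,200,71)]: print(n,g(u,v,z))
```

```text
noseL [504.3 268.8  32. ]
noseR [497.9 246.4  32. ]
baseL [467.4 280.7  32. ]
baseR [460.8 259.   32. ]
rp topL [404.6 307.7  71. ]
rp topR [396.9 280.8  71. ]
fpR rear [448.3 261.9  71. ]
fpR front [452.8 262.1  71. ]
fp L rear [455.5 291.2  71. ]
```

```bash
python3 go.py 431 282 80 72.2
```

```text
t 11.4 pos [443.2 248.1 137.9] rot [-178.7   -0.5   80.9] F [-1.6  1.1 -0.3] w 91.2
1 4 dx 0.39 dy -0.22 dz 0.72 yaw 0.25 
2 4 dx 0.39 dy -0.23 dz 0.72 yaw 0.25 
3 4 dx 0.38 dy -0.25 dz 0.72 yaw 0.25 
4 4 dx 0.37 dy -0.26 dz 0.72 yaw 0.25
```

Request:
drive_tool(
  moves=[
    {"claw": -1,"dx": 0.4,"dy": -0.2,"dz": 0.5,"yaw": 0.3},
    {"claw": -1,"dx": 0.4,"dy": -0.25,"dz": 0.5,"yaw": 0.3},
    {"claw": -1,"dx": 0.4,"dy": -0.25,"dz": 0.5,"yaw": 0.3},
    {"claw": -1,"dx": 0.4,"dy": -0.25,"dz": 0.5,"yaw": 0.1},
    {"claw": -1,"dx": 0,"dy": 0,"dz": 0.5,"yaw": 0},
  ],
)

```text
time_s: 12.02
ee_pos: [428.7, 283.7, 84.5]
ee_rot: [-178.5, -0.1, 72.6]
force: [-0.6, 0.5, -0.5]
gripper_width: 91.4
```

```bash
python3 go.py 431 282 80 72.2
```

```text
t 12.03 pos [428.7 283.7  84.5] rot [-1.785e+02 -1.000e-01  7.260e+01] F [-0.6  0.5 -0.5] w 91.4
1 1 dx -0.04 dy 0.14 dz 0.22 yaw 0.04
```

Request:
drive_tool(
  moves=[
    {"claw": -1,"dx": 0,"dy": 0.15,"dz": 0.7,"yaw": 0},
    {"claw": -1,"dx": 0,"dy": 0,"dz": 0.7,"yaw": 0},
    {"claw": -1,"dx": 0,"dy": 0,"dz": 0.6,"yaw": 0},
    {"claw": -1,"dx": 0,"dy": 0,"dz": 0,"yaw": 0},
  ],
)

```text
time_s: 12.52
ee_pos: [430.1, 281.6, 40.2]
ee_rot: [-178.4, 0.1, 72.6]
force: [-0.1, -1.1, 0.6]
gripper_width: 91.3
```

```bash
python3 go.py 431 282 38 72.2
python3 - <<'E'
from h import *
f=grab_frame("wrist"); save(f,100,100,400,300,2,"pics/w7.png")
f=grab_frame("side"); save(f,310,200,110,100,6,"pics/s7.png")
E
```

```text
t 12.53 pos [430.1 281.6  40.2] rot [-1.784e+02  1.000e-01  7.260e+01] F [-0.1 -1.1  0.6] w 91.3
1 1 dx 0.03 dy 0.04 dz 0.11 yaw 0.05
```

View pics/w7.png

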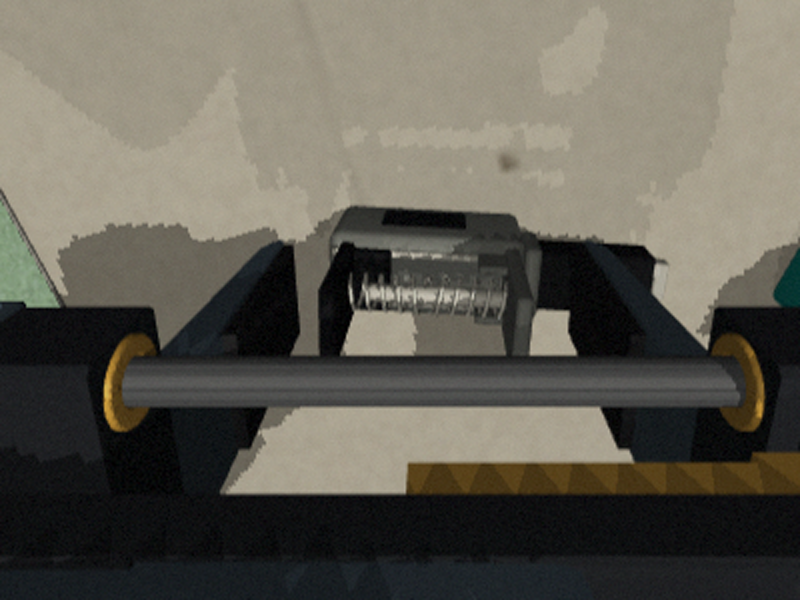

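View pics/s7.png

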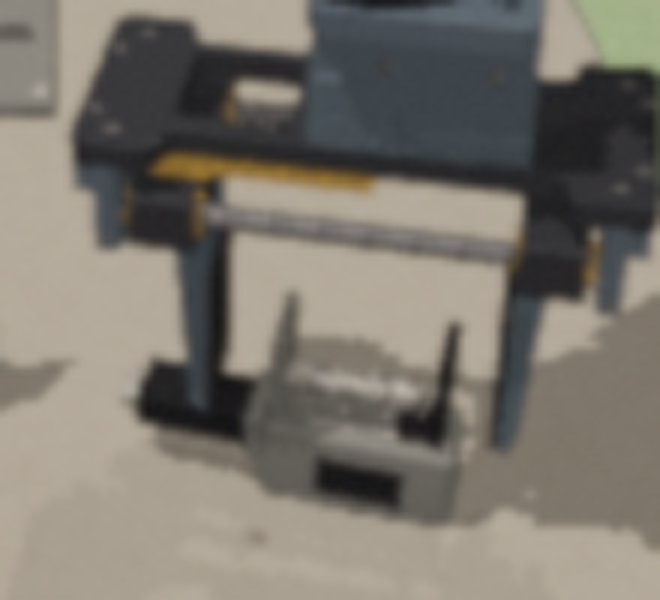

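Request:
drive_tool(
  moves=[
    {"claw": 1,"dx": 0,"dy": 0,"dz": 0.1,"yaw": 0},
    {"claw": 1,"dx": 0,"dy": 0,"dz": 0,"yaw": 0},
    {"claw": 1,"dx": 0,"dy": 0,"dz": 0,"yaw": 0},
    {"claw": 1,"dx": 0,"dy": 0,"dz": 0,"yaw": 0},
    {"claw": 1,"dx": 0,"dy": 0,"dz": 0,"yaw": 0},
  ],
  grip_force=20,
)

```text
time_s: 13.25
ee_pos: [431.5, 282.7, 40.5]
ee_rot: [-178.6, -0.1, 72.6]
force: [-0.8, -0.1, -0.2]
gripper_width: 48.3
```

Request:
drive_tool(
  moves=[
    {"claw": 1,"dx": 0,"dy": 0,"dz": 0,"yaw": 0},
    {"claw": 1,"dx": 0,"dy": 0,"dz": 0,"yaw": 0},
  ],
)

```text
time_s: 13.5
ee_pos: [431.5, 282.7, 40.5]
ee_rot: [-178.6, -0.1, 72.6]
force: [0.6, -0.5, 0.2]
gripper_width: 48.1
```

```bash
python3 go.py 431 282 60 72.2
python3 - <<'E'
from h import *
f=grab_frame("wrist"); save(f,100,100,400,300,2,"pics/w8.png")
f=grab_frame("side"); save(f,310,200,110,100,6,"pics/s8.png")
E
```

```text
t 13.5 pos [431.5 282.7  40.5] rot [-1.786e+02 -1.000e-01  7.260e+01] F [ 0.6 -0.5  0.2] w 48.1
1 2 dx -0.02 dy -0.01 dz -0.49 yaw 0.03 
2 2 dx -0.02 dy -0.01 dz -0.49 yaw 0.03
```

View pics/w8.png

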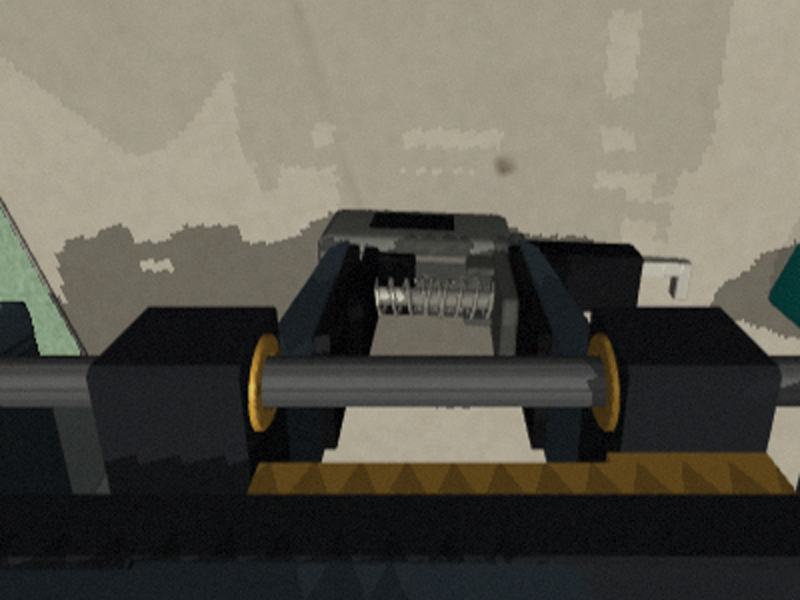

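View pics/s8.png

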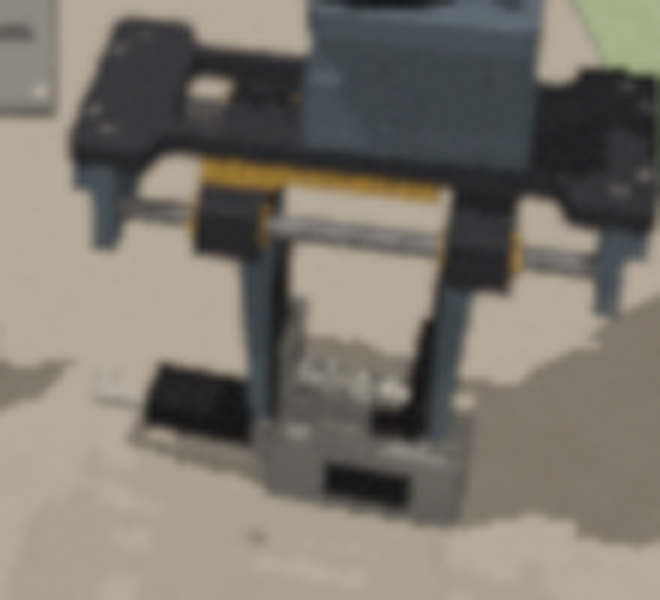

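Run:
```python
from h import *
from scipy.spatial.transform import Rotation as R
np.set_printoptions(precision=1,suppress=True)
f=grab_frame("wrist"); save(f,395,205,60,60,10,"pics/w8c.png")
import pickle; pickle.dump(f,open("w8.pkl","wb"))
s=telemetry.state(); Rt=R.from_euler("xyz",s["ee_rot"],degrees=True).as_matrix(); p=np.array(s["ee_pos"])
def t(u,v,z):
    w=onz(f,100+u/2,100+v/2,z); return w,Rt.T@(w-p)
for n,u,v,z in [("noseL",642,255,32),("noseR",637,306,32),("barend",685,300,28),("bar L",690,262,28)]: print(n,*t(u,v,z))
```

```text
noseL [501.1 270.2  32. ] [ 8.9 70.3  6.8]
noseR [495.7 251.8  32. ] [-10.4  70.7   6.7]
barend [513.1 246.8  28. ] [-9.9 88.9 10.2]
bar L [517.3 260.9  28. ] [ 4.7 88.7 10.3]
```

View pics/w8c.png

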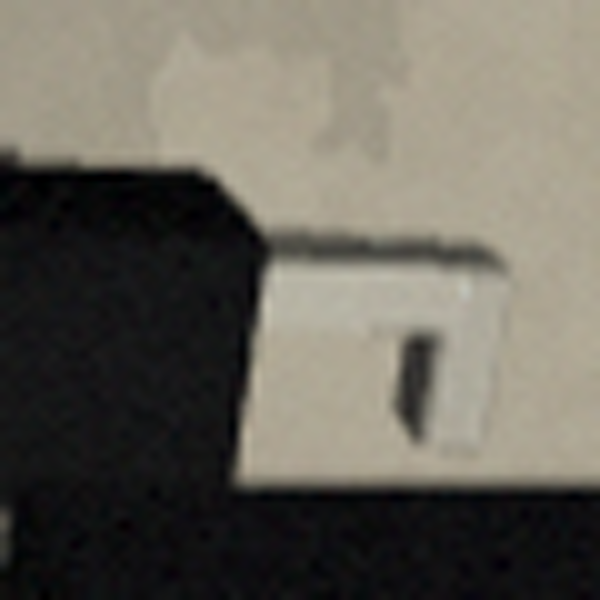

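Run:
```python
from h import *
import pickle
from scipy.spatial.transform import Rotation as R
np.set_printoptions(precision=1,suppress=True)
f=pickle.load(open("w8.pkl","rb"))
s=telemetry.state(); Rt=R.from_euler("xyz",s["ee_rot"],degrees=True).as_matrix(); p=np.array(s["ee_pos"])
def t(u,v,z):
    w=onz(f,395+u/10-.45,205+v/10-.45,z); return w,Rt.T@(w-p)
for n,u,v,z in [("noseL",268,247,32),("noseLlow",215,175,18),("nose front lower on occl",236,487,32),("inner corner",440,332,28),("bar inner end",438,450,28),("bar outer end",480,450,28),("outer L",507,268,28),("shank outer at nose",275,258,28)]: print(n,*t(u,v,z))
```

```text
noseL [501.1 268.9  32. ] [ 7.6 70.7  6.8]
noseLlow [501.7 268.4  18. ] [ 7.2 71.8 20.7]
nose front lower on occl [495.4 251.6  32. ] [-10.6  70.5   6.7]
inner corner [512.2 257.1  28. ] [-0.4 84.9 10.4]
bar inner end [510.4 248.   28. ] [-9.6 85.9 10.3]
bar outer end [513.2 247.2  28. ] [-9.6 88.9 10.2]
outer L [517.5 260.6  28. ] [ 4.5 88.9 10.3]
shank outer at nose [502.3 265.9  28. ] [ 5.  72.9 10.7]
```

Request:
drive_tool(
  moves=[
    {"claw": 1,"dx": 0,"dy": 0,"dz": -0.5,"yaw": 0},
    {"claw": 1,"dx": 0,"dy": 0,"dz": -1,"yaw": 0},
    {"claw": 1,"dx": 0,"dy": 0,"dz": -1,"yaw": 0},
    {"claw": 1,"dx": -0.3,"dy": -0.3,"dz": -1,"yaw": 0},
    {"claw": 1,"dx": -0.6,"dy": -0.3,"dz": -0.8,"yaw": 0},
  ],
)

```text
time_s: 14.28
ee_pos: [415.8, 267.6, 129.7]
ee_rot: [-178.4, -0.0, 72.7]
force: [0.9, 0.1, -1.7]
gripper_width: 48.3
```

```bash
python3 go.py 477 60 125 87
```

```text
t 14.28 pos [415.8 267.6 129.7] rot [-178.4   -0.    72.7] F [ 0.9  0.1 -1.7] w 48.3
1 11 dx -0.82 dy 0.55 dz 0.02 yaw -0.15 
2 11 dx -0.83 dy 0.53 dz 0.02 yaw -0.15 
3 11 dx -0.84 dy 0.51 dz 0.02 yaw -0.15 
4 11 dx -0.85 dy 0.49 dz 0.02 yaw -0.15 
5 11 dx -0.86 dy 0.47 dz 0.02 yaw -0.15 
6 11 dx -0.87 dy 0.45 dz 0.02 yaw -0.15 
7 11 dx -0.88 dy 0.43 dz 0.02 yaw -0.15 
8 11 dx -0.89 dy 0.41 dz 0.02 yaw -0.15 
9 11 dx -0.90 dy 0.39 dz 0.02 yaw -0.15 
10 11 dx -0.91 dy 0.37 dz 0.02 yaw -0.15 
11 11 dx -0.92 dy 0.35 dz 0.02 yaw -0.15
```

Request:
drive_tool(
  moves=[
    {"claw": 1,"dx": -0.8,"dy": 0.5,"dz": 0,"yaw": -0.2},
    {"claw": 1,"dx": -0.85,"dy": 0.5,"dz": 0,"yaw": -0.2},
    {"claw": 1,"dx": -0.85,"dy": 0.5,"dz": 0,"yaw": -0.2},
    {"claw": 1,"dx": -0.85,"dy": 0.5,"dz": 0,"yaw": -0.2},
    {"claw": 1,"dx": -0.85,"dy": 0.5,"dz": 0,"yaw": -0.2},
  ],
)

```text
time_s: 14.9
ee_pos: [442.2, 170.1, 132.0]
ee_rot: [-178.6, -0.3, 81.7]
force: [-0.5, -0.2, -1.9]
gripper_width: 48.3
```

Request:
drive_tool(
  moves=[
    {"claw": 1,"dx": -0.85,"dy": 0.4,"dz": 0,"yaw": -0.2},
    {"claw": 1,"dx": -0.85,"dy": 0.4,"dz": 0,"yaw": -0.2},
    {"claw": 1,"dx": -0.9,"dy": 0.4,"dz": 0,"yaw": -0.1},
    {"claw": 1,"dx": -0.9,"dy": 0.4,"dz": 0,"yaw": 0},
    {"claw": 1,"dx": 0,"dy": 0,"dz": 0,"yaw": 0},
  ],
)

```text
time_s: 15.52
ee_pos: [464.5, 92.0, 132.6]
ee_rot: [-178.6, -0.4, 86.0]
force: [-0.6, -0.4, -1.8]
gripper_width: 48.0
```

```bash
python3 go.py 477 45 100 87
```

```text
t 15.53 pos [464.5  92.  132.6] rot [-178.6   -0.4   86. ] F [-0.6 -0.4 -1.8] w 48.0
1 3 dx -0.77 dy 0.26 dz 0.54 yaw -0.04 
2 3 dx -0.77 dy 0.26 dz 0.54 yaw -0.04 
3 3 dx -0.77 dy 0.25 dz 0.54 yaw -0.04
```

Request:
drive_tool(
  moves=[
    {"claw": 1,"dx": -0.8,"dy": 0.25,"dz": 0.6,"yaw": -0.1},
    {"claw": 1,"dx": -0.8,"dy": 0.25,"dz": 0.6,"yaw": 0},
    {"claw": 1,"dx": -0.7,"dy": 0.2,"dz": 0.6,"yaw": 0},
    {"claw": 1,"dx": 0,"dy": 0,"dz": 0,"yaw": 0},
  ],
)

```text
time_s: 16.02
ee_pos: [473.7, 44.9, 94.9]
ee_rot: [-178.5, -0.5, 86.8]
force: [0.8, 0.7, -1.2]
gripper_width: 48.0
```

```bash
python3 go.py 477 45 60 87
python3 - <<'E'
from h import *
f=grab_frame("wrist"); save(f,240,60,400,300,2,"pics/w9.png")
import pickle; pickle.dump((f,telemetry.state()),open("w9.pkl","wb"))
E
```

```text
t 16.02 pos [473.7  44.9  94.9] rot [-178.5   -0.5   86.8] F [ 0.8  0.7 -1.2] w 48.0
1 2 dx 0.01 dy 0.08 dz 0.87 yaw -0.01 
2 2 dx 0.01 dy 0.08 dz 0.87 yaw -0.01
```

View pics/w9.png

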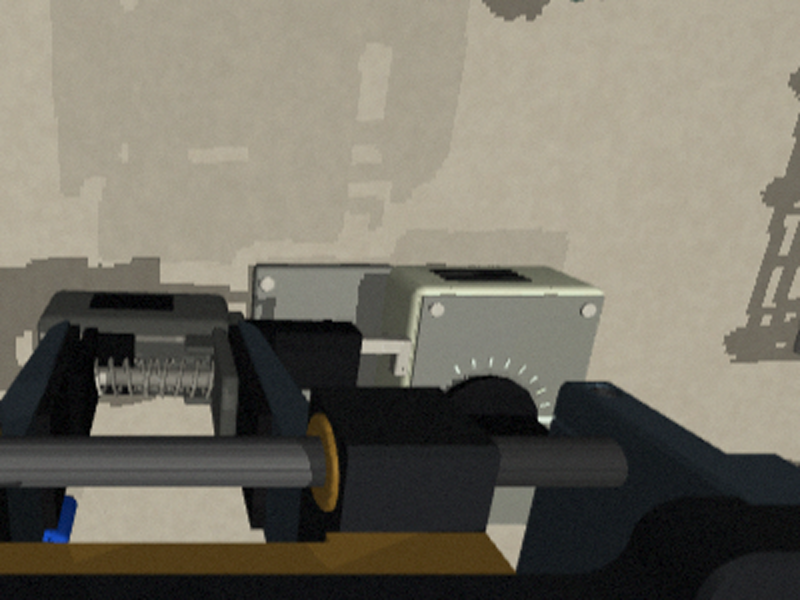

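```bash
cat > rel.py <<'E'
from h import *
from scipy.spatial.transform import Rotation as R
np.set_printoptions(precision=1,suppress=True)
s=telemetry.state(); Rt=R.from_euler("xyz",s["ee_rot"],degrees=True).as_matrix(); p=np.array(s["ee_pos"])
post=np.array([553.1,2.4,25])
h=p+Rt@np.array([-2.5,85,13.5])
print("hook world",h,"TCP",p,"rot",s["ee_rot"],"F",s["force"],"t",s["time_s"])
for n,q in [("case rear",[-3,-41,38.5]),("case front",[-3,27,38.5])]: print(n,(p+Rt@np.array(q)))
r=Rt.T@(post-p); print("post in tool",r,"want [-6, 78.2]; move dx %.2f dy %.2f (units)"%((r[0]+6)/20,(r[1]-78.2)/20))
E
python3 rel.py
```

```text
hook world [558.5  38.4  79.8] TCP [474.1  45.3  95.4] rot [-178.6   -0.5   86.9] F [-0.8 -0.4 -1.8] t 16.075
case rear [432.1  45.   57.9]
case front [500.   41.3  56.3]
post in tool [-39.2  82.9  68.1] want [-6, 78.2]; move dx -1.66 dy 0.24 (units)
```

Request:
drive_tool(
  moves=[
    {"claw": 1,"dx": 0,"dy": 0.1,"dz": 0.7,"yaw": 0},
    {"claw": 1,"dx": 0,"dy": 0.1,"dz": 0.7,"yaw": 0},
    {"claw": 1,"dx": 0,"dy": 0,"dz": 0.7,"yaw": 0},
    {"claw": 1,"dx": 0,"dy": 0,"dz": 0.3,"yaw": 0},
    {"claw": 1,"dx": 0,"dy": 0,"dz": 0,"yaw": 0},
  ],
)

```text
time_s: 16.7
ee_pos: [477.4, 47.2, 43.9]
ee_rot: [-178.6, -0.5, 87.0]
force: [-0.7, -0.3, -2.9]
gripper_width: 48.0
```

```bash
python3 rel.py;  python3 - <<'E'
from h import *
f=grab_frame("side"); save(f,250,160,110,80,7,"pics/s10.png")
f=grab_frame("scene"); save(f,300,170,110,80,7,"pics/c10.png")
E
```

```text
hook world [561.8  40.3  28.3] TCP [477.4  47.2  43.9] rot [-178.6   -0.5   87. ] F [-0.7 -0.3 -2.9] t 16.7
case rear [435.4  46.8   6.4]
case front [503.3  43.2   4.8]
post in tool [-40.9  78.4  16.6] want [-6, 78.2]; move dx -1.74 dy 0.01 (units)
```

View pics/s10.png

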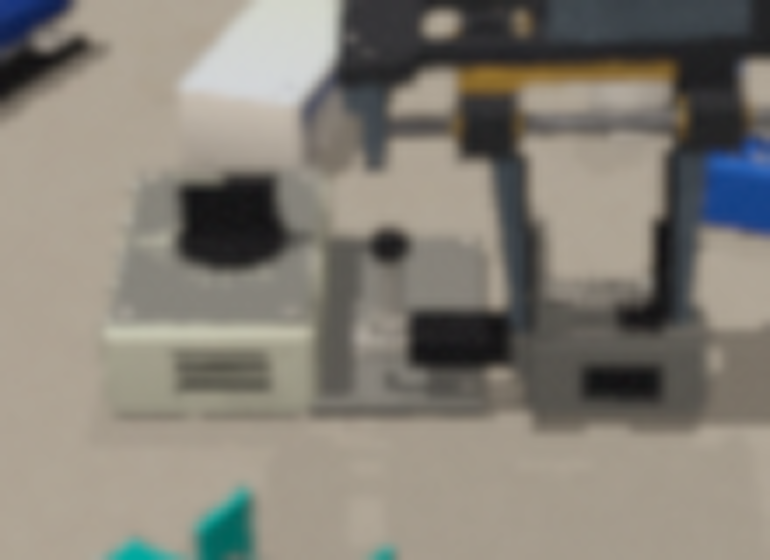

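View pics/c10.png

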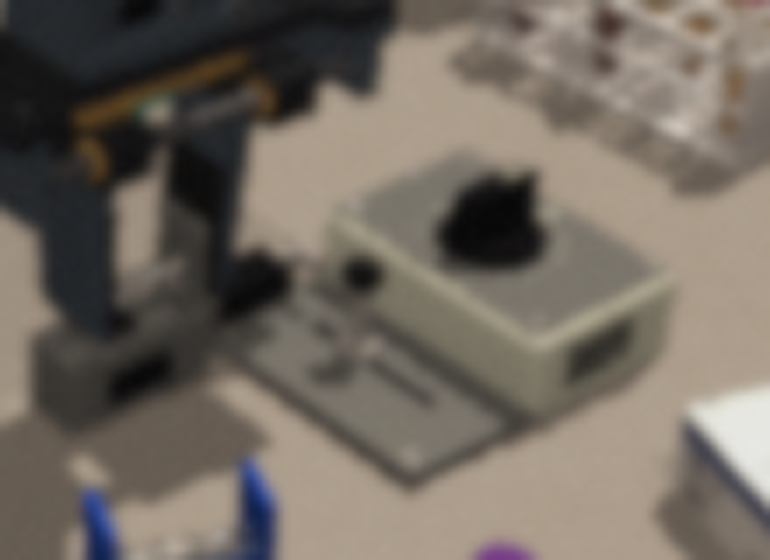

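Run:
```python
from h import *
from scipy.spatial.transform import Rotation as R
s=telemetry.state(); Rt=R.from_euler("xyz",s["ee_rot"],degrees=True).as_matrix(); p=np.array(s["ee_pos"])
d=grab_frame("side");c=grab_frame("scene")
def sh(n,q):
    a=proj(d,q);b=proj(c,q);print(n,"sidecrop",np.round((np.array(a)-[250,160]+.5)*7),"scenecrop",np.round((np.array(b)-[300,170]+.5)*7))
sh("head c",[553.1,2.4,45]); sh("neck",[553.1,2.4,36])
sh("hook",p+Rt@np.array([-2.5,85,13.5]))
sh("noseLtop",p+Rt@np.array([7.5,71,6.7]));sh("noseLbot",p+Rt@np.array([7.5,71,20.7]))
sh("noseRtop",p+Rt@np.array([-14,71,6.7]));sh("hookshank outer",p+Rt@np.array([4.5,89,13.5]))
```

```text
head c sidecrop [391. 242.] scenecrop [360. 273.]
neck sidecrop [392. 262.] scenecrop [359. 292.]
hook sidecrop [370. 333.] scenecrop [305. 257.]
noseLtop sidecrop [406. 331.] scenecrop [263. 243.]
noseLbot sidecrop [408. 362.] scenecrop [261. 272.]
noseRtop sidecrop [408. 300.] scenecrop [299. 267.]
hookshank outer sidecrop [359. 343.] scenecrop [301. 246.]
```

Run:
```python
from h import *
d=grab_frame("side"); save(d,290,185,45,40,16,"pics/s11.png")
```

```text
(no output)
```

View pics/s11.png

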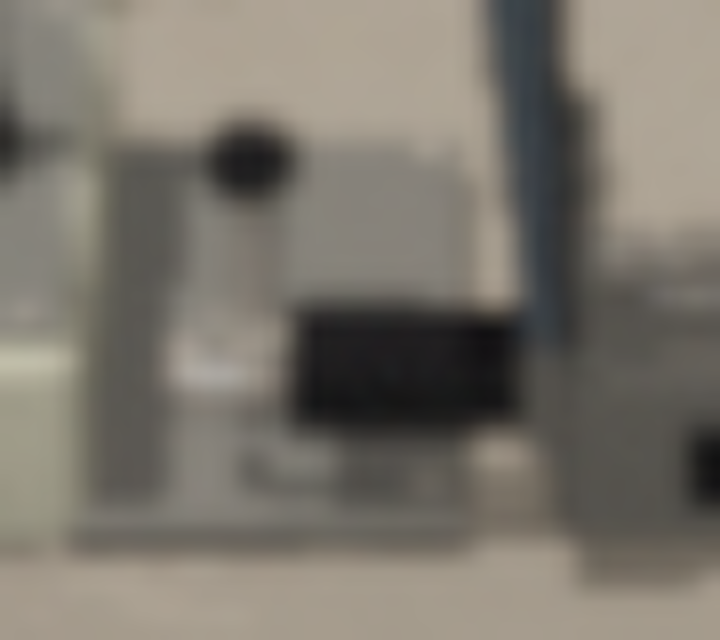

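Request:
drive_tool(
  moves=[
    {"claw": 1,"dx": -0.4,"dy": 0,"dz": 0.05,"yaw": 0},
    {"claw": 1,"dx": -0.4,"dy": 0,"dz": 0,"yaw": 0},
    {"claw": 1,"dx": -0.2,"dy": 0,"dz": 0,"yaw": 0},
    {"claw": 1,"dx": 0,"dy": 0,"dz": 0,"yaw": 0},
  ],
)

```text
time_s: 17.45
ee_pos: [477.4, 25.2, 44.5]
ee_rot: [-178.8, -0.6, 86.9]
force: [0.3, -0.1, -1.6]
gripper_width: 47.8
```

```bash
python3 rel.py
```

```text
hook world [561.8  18.3  29.3] TCP [477.4  25.2  44.5] rot [-178.8   -0.6   86.9] F [ 0.3 -0.1 -1.6] t 17.45
case rear [435.5  24.9   6.9]
case front [503.4  21.2   5.5]
post in tool [-18.9  77.2  17.8] want [-6, 78.2]; move dx -0.64 dy -0.05 (units)
```

Request:
drive_tool(
  moves=[
    {"claw": 1,"dx": -0.15,"dy": -0.05,"dz": 0.1,"yaw": 0},
    {"claw": 1,"dx": -0.1,"dy": 0,"dz": 0,"yaw": 0},
    {"claw": 1,"dx": 0,"dy": 0,"dz": 0,"yaw": 0},
  ],
)

```text
time_s: 17.82
ee_pos: [475.9, 20.0, 42.3]
ee_rot: [-178.8, -0.6, 86.9]
force: [-1.1, 0.1, -2.1]
gripper_width: 48.2
```

```bash
python3 rel.py;  python3 - <<'E'
from h import *
f=grab_frame("side"); save(f,290,180,45,40,16,"pics/s12.png")
E
```

```text
hook world [560.4  13.1  27. ] TCP [475.9  20.   42.3] rot [-178.8   -0.6   86.9] F [-1.1  0.1 -2.1] t 17.825
case rear [434.1  19.7   4.6]
case front [502.   16.    3.2]
post in tool [-13.6  78.3  15.5] want [-6, 78.2]; move dx -0.38 dy 0.01 (units)
```

View pics/s12.png

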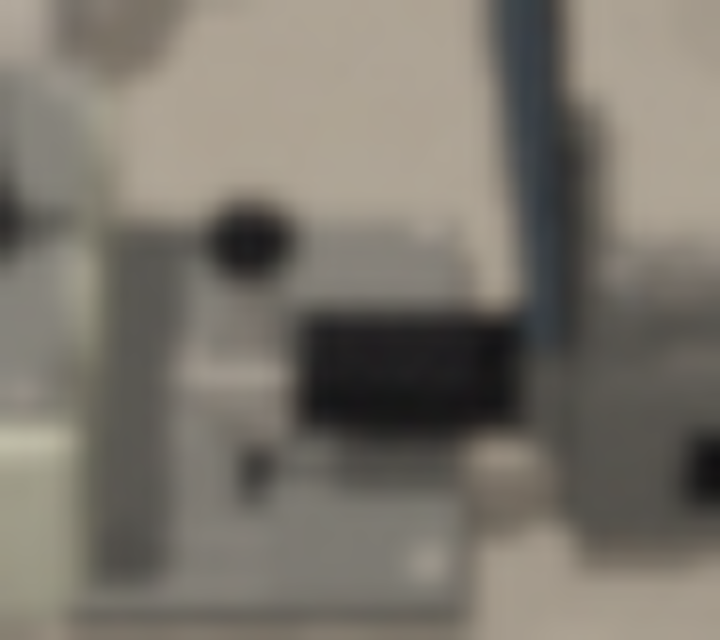

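Request:
drive_tool(
  moves=[
    {"claw": 1,"dx": -0.15,"dy": 0,"dz": 0,"yaw": 0},
    {"claw": 1,"dx": 0,"dy": 0,"dz": 0,"yaw": 0},
  ],
)

```text
time_s: 18.12
ee_pos: [475.8, 17.1, 42.3]
ee_rot: [-178.8, -0.6, 86.9]
force: [1.1, 0.2, -1.5]
gripper_width: 48.0
```

Request:
drive_tool(
  moves=[
    {"claw": 1,"dx": -0.15,"dy": 0,"dz": 0,"yaw": 0},
    {"claw": 1,"dx": 0,"dy": 0,"dz": 0,"yaw": 0},
  ],
)

```text
time_s: 18.38
ee_pos: [475.6, 13.9, 42.3]
ee_rot: [-178.8, -0.6, 86.9]
force: [0.8, -0.4, -1.9]
gripper_width: 48.5
```

```bash
python3 rel.py;  python3 - <<'E'
from h import *
f=grab_frame("side"); save(f,290,180,45,40,16,"pics/s13.png")
f=grab_frame("scene"); save(f,320,185,45,40,16,"pics/c13.png")
E
```

```text
hook world [560.1   7.   27. ] TCP [475.6  13.9  42.3] rot [-178.8   -0.6   86.9] F [ 0.8 -0.4 -1.9] t 18.375
case rear [433.8  13.5   4.6]
case front [501.6   9.9   3.2]
post in tool [-7.5 78.3 15.6] want [-6, 78.2]; move dx -0.07 dy 0.01 (units)
```

View pics/s13.png

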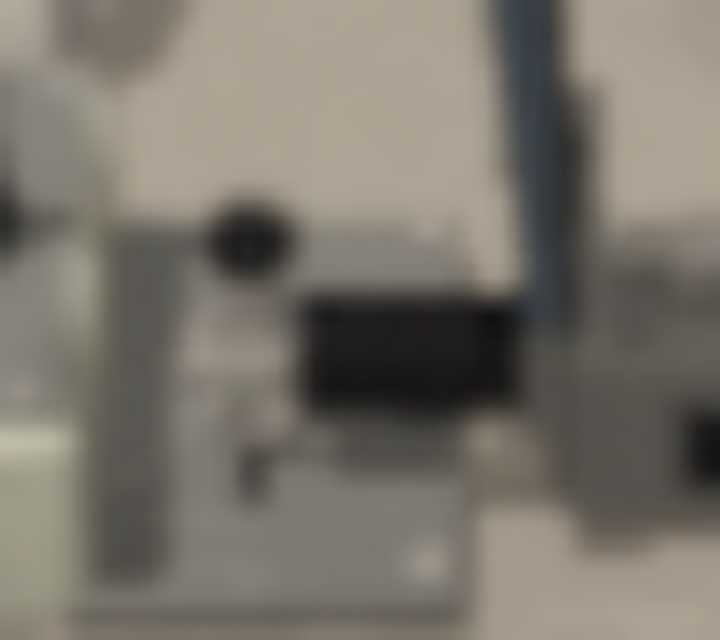

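View pics/c13.png

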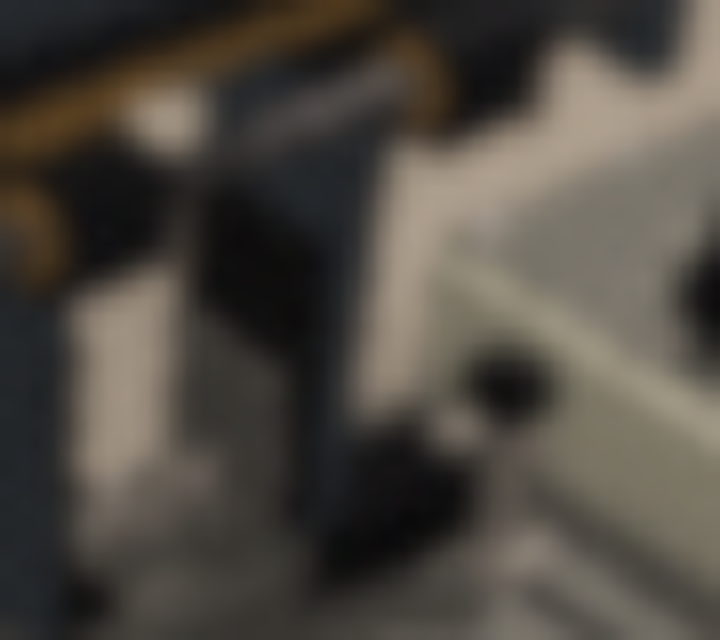

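Request:
drive_tool(
  moves=[
    {"claw": 1,"dx": -0.06,"dy": 0,"dz": 0,"yaw": 0},
    {"claw": 1,"dx": 0,"dy": 0,"dz": 0,"yaw": 0},
  ],
)

```text
time_s: 18.73
ee_pos: [475.6, 12.8, 42.3]
ee_rot: [-178.8, -0.6, 86.9]
force: [-0.2, -0.3, -1.6]
gripper_width: 48.2
```

Request:
drive_tool(
  moves=[
    {"claw": 1,"dx": -0.05,"dy": 0,"dz": 0,"yaw": 0},
    {"claw": 1,"dx": 0,"dy": 0,"dz": 0,"yaw": 0},
  ],
)

```text
time_s: 18.98
ee_pos: [475.6, 11.7, 42.3]
ee_rot: [-178.8, -0.6, 86.9]
force: [-0.4, -0.4, -1.8]
gripper_width: 48.6
```

```bash
python3 rel.py
```

```text
hook world [560.    4.9  27. ] TCP [475.6  11.7  42.3] rot [-178.8   -0.6   86.9] F [-0.4 -0.4 -1.8] t 18.975
case rear [433.7  11.3   4.6]
case front [501.6   7.7   3.2]
post in tool [-5.4 78.3 15.6] want [-6, 78.2]; move dx 0.03 dy 0.00 (units)
```

Request:
drive_tool(
  moves=[
    {"claw": 1,"dx": 0,"dy": 0,"dz": 0.05,"yaw": 0},
    {"claw": -0.08,"dx": 0,"dy": 0,"dz": 0,"yaw": 0},
    {"claw": -0.12,"dx": 0,"dy": 0,"dz": 0,"yaw": 0},
    {"claw": -0.16,"dx": 0,"dy": 0,"dz": 0,"yaw": 0},
    {"claw": -0.2,"dx": 0,"dy": 0,"dz": 0,"yaw": 0},
  ],
)

```text
time_s: 19.6
ee_pos: [476.1, 11.8, 41.5]
ee_rot: [-178.9, -0.6, 86.9]
force: [-0.3, -0.4, -0.1]
gripper_width: 54.7
```

```bash
python3 rel.py;  python3 - <<'E'
from h import *
f=grab_frame("side"); save(f,290,180,65,40,12,"pics/s14.png")
E
```

```text
hook world [560.6   4.9  26.3] TCP [476.1  11.8  41.5] rot [-178.9   -0.6   86.9] F [-0.3 -0.4 -0.1] t 19.6
case rear [434.3  11.4   3.8]
case front [502.2   7.8   2.5]
post in tool [-5.4 77.7 15. ] want [-6, 78.2]; move dx 0.03 dy -0.03 (units)
```

View pics/s14.png

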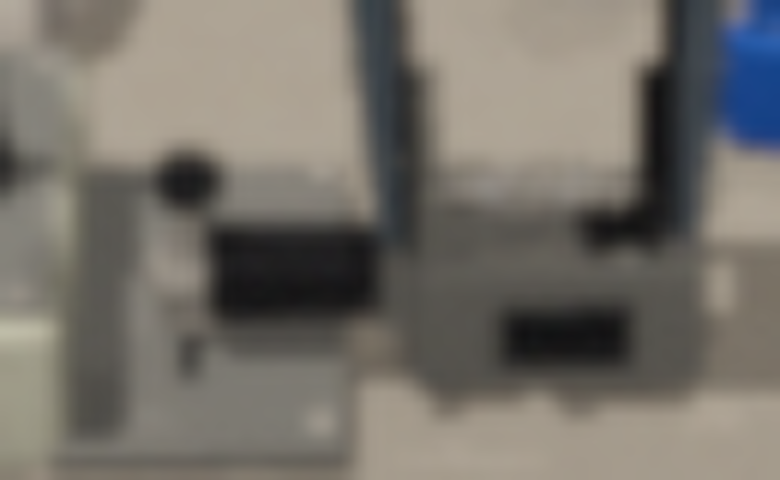

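Request:
drive_tool(
  moves=[
    {"claw": -0.25,"dx": 0,"dy": 0,"dz": 0,"yaw": 0},
    {"claw": -0.4,"dx": 0,"dy": 0,"dz": 0,"yaw": 0},
    {"claw": -0.7,"dx": 0,"dy": 0,"dz": 0,"yaw": 0},
    {"claw": -0.9,"dx": 0,"dy": 0,"dz": 0,"yaw": 0},
    {"claw": -0.9,"dx": 0,"dy": 0,"dz": 0,"yaw": 0},
  ],
)

```text
time_s: 20.27
ee_pos: [476.1, 11.8, 41.8]
ee_rot: [-178.9, -0.6, 86.9]
force: [0.1, 0.2, -0.3]
gripper_width: 86.3
```

```bash
python3 rel.py|head -1;  python3 - <<'E'
from h import *
f=grab_frame("side"); save(f,290,180,65,40,12,"pics/s15.png")
f=grab_frame("scene"); save(f,300,175,65,45,12,"pics/c15.png")
f=grab_frame("wrist"); save(f,240,60,400,300,2,"pics/w15.png")
E
```

```text
hook world [560.5   4.9  26.6] TCP [476.1  11.8  41.8] rot [-178.9   -0.6   86.9] F [ 0.1  0.2 -0.3] t 20.275
```

View pics/s15.png

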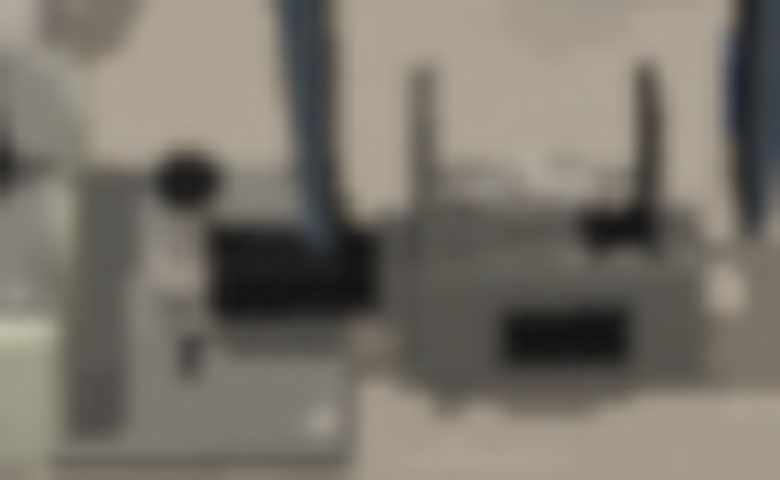

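View pics/w15.png

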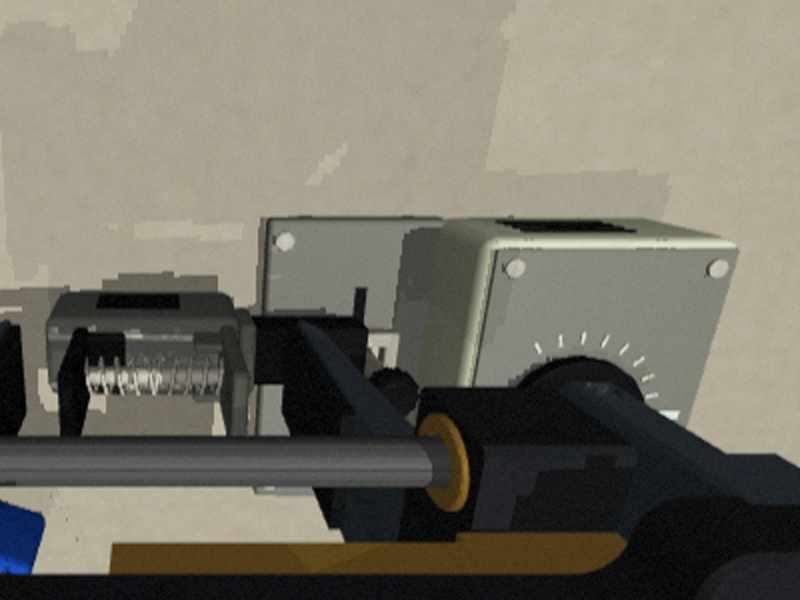

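The fingers are clear and the probe is hooked on the post. I'll rise straight up.

Request:
drive_tool(
  moves=[
    {"claw": -0.95,"dx": 0,"dy": 0,"dz": -0.4,"yaw": 0},
    {"claw": -0.95,"dx": 0,"dy": 0,"dz": -0.8,"yaw": 0},
    {"claw": -0.95,"dx": 0,"dy": 0,"dz": -1,"yaw": 0},
    {"claw": -0.95,"dx": 0,"dy": 0,"dz": -1,"yaw": 0},
    {"claw": -0.95,"dx": 0,"dy": 0,"dz": -1,"yaw": 0},
  ],
)

```text
time_s: 21.05
ee_pos: [476.8, 10.9, 128.8]
ee_rot: [-178.8, -0.6, 86.9]
force: [-0.1, 0.4, -0.0]
gripper_width: 88.6
```

Request:
drive_tool(
  moves=[
    {"claw": -0.95,"dx": -0.4,"dy": 0.8,"dz": -1,"yaw": 0},
    {"claw": -0.95,"dx": -0.8,"dy": 0.8,"dz": -1,"yaw": 0},
    {"claw": -0.95,"dx": -0.8,"dy": 0.8,"dz": 0,"yaw": 0},
    {"claw": -0.95,"dx": -0.8,"dy": 0.5,"dz": 0,"yaw": 0},
    {"claw": -0.95,"dx": 0,"dy": 0,"dz": 0,"yaw": 0},
  ],
)

```text
time_s: 21.68
ee_pos: [534.4, -50.9, 170.1]
ee_rot: [-178.9, -0.6, 87.0]
force: [-0.3, 0.6, -0.2]
gripper_width: 89.2
```

```bash
python3 rel.py|head -1;  python3 - <<'E'
from h import *
import pickle
f=grab_frame("wrist"); save(f,120,20,400,300,2,"pics/w16.png"); pickle.dump(f,open("w16.pkl","wb"))
f=grab_frame("side"); save(f,260,170,95,65,8,"pics/s16.png")
f=grab_frame("scene"); cv2.imwrite("pics/c16.png",f["color"])
E
```

```text
hook world [618.8 -57.7 155. ] TCP [534.4 -50.9 170.1] rot [-178.9   -0.6   87. ] F [-0.3  0.6 -0.2] t 21.675
```

View pics/w16.png

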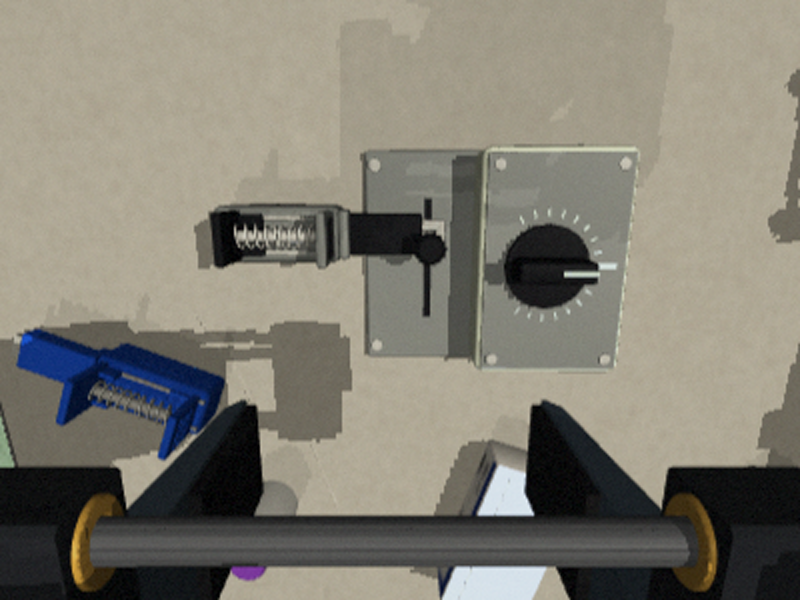

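View pics/s16.png

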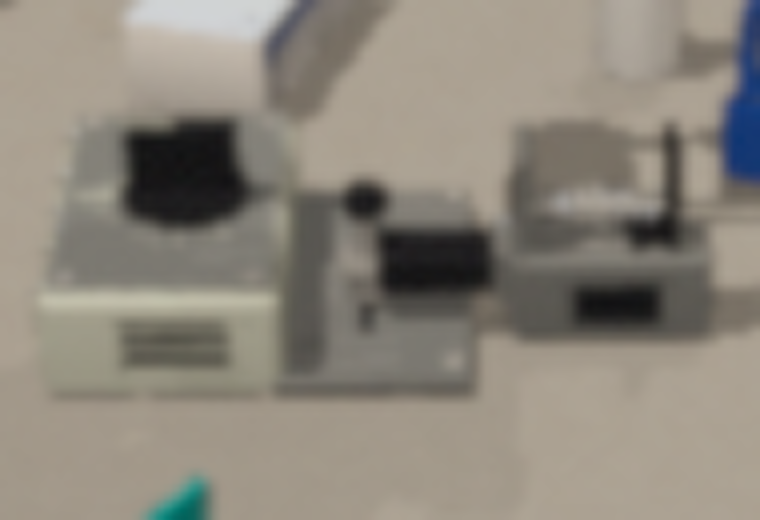

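View pics/c16.png

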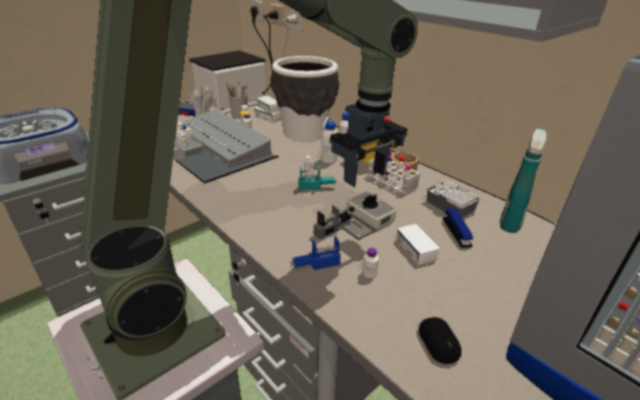

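Run:
```python
from h import *
import pickle
np.set_printoptions(precision=1,suppress=True)
f=pickle.load(open("w16.pkl","rb"))
save(f,215,110,130,65,6,"pics/w16c.png"); save(f,360,115,80,70,8,"pics/w16d.png")
```

```text
(no output)
```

View pics/w16c.png

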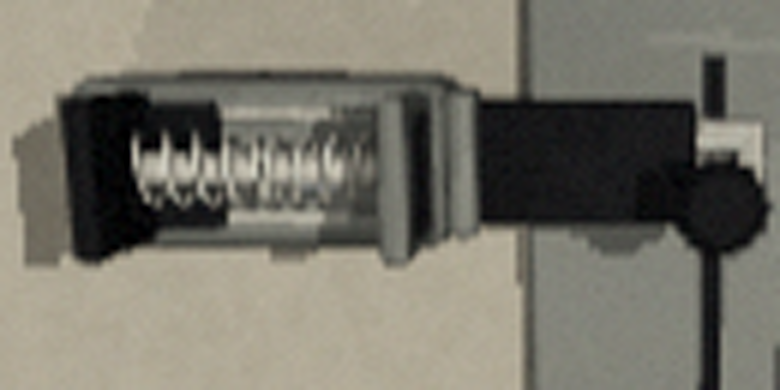

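View pics/w16d.png

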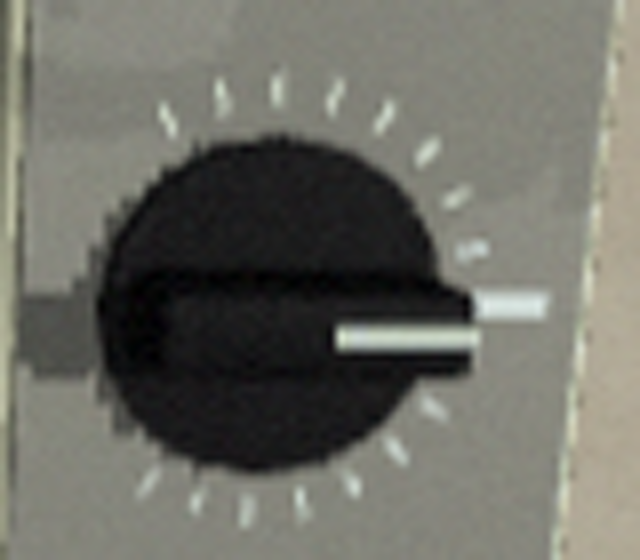

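Run:
```python
from h import *
import pickle
np.set_printoptions(precision=1,suppress=True)
f=pickle.load(open("w16.pkl","rb"))
g=lambda u,v,z: onz(f,215+u/6-.4,110+v/6-.4,z)
a=g(72,260,72);b=g(408,262,72);print("plates",a,b,np.linalg.norm(b-a))
p,q=g(490,102,33),g(690,102,33);v=q-p;print("nose",p,q,np.degrees(np.arctan2(v[1],v[0])),"head",g(722,207,50))
k=lambda u,v,z: onz(f,360+u/8-.4,115+v/8-.4,z)
for a,b,z in [((338,337),(478,337),69),((476,304),(546,304),40),((165,295),(420,290),69)]:
    v=k(*b,z)-k(*a,z);print(np.degrees(np.arctan2(v[1],v[0])),k(*b,z))
```

```text
plates [448.3   1.2  72. ] [501.9  -1.8  72. ] 53.69763294275156
nose [513.2  20.7  33. ] [548.5  18.9  33. ] -2.9854239833061254 head [552.8   2.   50. ]
-2.86808792990942 [632.3 -12.1  69. ]
-2.884575857199908 [650.7 -12.8  40. ]
-1.7666504053775245 [625.2  -6.1  69. ]
```

Run:
```python
from workcell import job,telemetry
print(job.job_done()); print(telemetry.state()["time_s"])
```

```text
the job is handed in; nothing more can be done
None
the job is handed in; nothing more can be done
```

The dial now points at the long mark and the grey grabber probe is clipped onto the post. I handed the job in at about 22 s of the 48 s allowed.

- **Dial:** I gripped the bar and turned it about 55° counter-clockwise. On the last wrist image the pointer and the long mark both lie at -2.9°, so I saw no measurable offset.
- **Probe:** I squeezed it to 48 mm and slid the hook round the post from the left without feeling any contact. Then I opened the jaws slowly until the hook closed on the post.
- **Plunger:** the plates now measure 53.7 mm across, which puts the plunger at about 6.3 mm of travel (allowed 4.5 to 8.5).
- **Rest position:** in the side view the probe looks level, and it lies parallel to the box from above. I did not measure its tilt or the hook's final height.
- **Forces and clearance:** the measured tool force stayed within about 3 N. The arm was clear of everything, with its tip at 170 mm, when I handed in. I never came near the carton, bottle or vial. They look unmoved in the last overall picture, but I did not measure their positions.

Two readings disagreed slightly. One edge of the dial bar gave -1.8° instead of -2.9°, and the scene and side cameras differed by several mm at first, so I relied on the wrist camera instead. Both are well inside the tolerances.

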